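# Load the jar sample drawer

## Robot

A 7-joint arm with a two-finger parallel gripper is mounted at the origin on the work surface. World frame = base frame: x ahead of the robot, y to its left, z up, the work surface at z = 0. Lengths are in m, angles in rad, forces in N, time in s.
With the tool pointing down it reaches from about 0.4 to 0.85 m from the base axis. Payload 10.4 kg.
Tool frame: the origin (TCP) lies between the finger pads; the fingertips stand 19 mm ahead of it and the grasp point (between the pads) is the TCP (manip.tips_ahead is the distance from the TCP to the fingertips, in m); z points along the fingers, y is the line along which they close (so a half turn about z gives the same grasp; the last joint's range is limited). The gripper opens to 85 mm and grips with 20 to 120 N. Pads are 22 mm wide; open, the fingers measure 114 mm over their backs; the gripper's body (76 mm by 85 mm) begins 54 mm behind the grasp point. The pads swing forward as they close: fully open they stand 13 mm farther back than shut.
Start: joints at [-1.209, 0.332, -0.065, 1.46, 0.022, 1.35, -0.088], TCP at [0.235, 0.579, 0.25] pointing down, gripper open.
Joint ranges: [-2.6, 2.6], [-0.5, 2.12], [-1.47, 1.34], [0.16, 2.42], [-1.27, 4.41], [0.06, 2.06], [-2.6, 2.6]. Speed limits (rad/s): [2.22, 2.22, 2.79, 2.79, 3.14, 3.14, 3.14].

## Interface

Orientations are given as a unit quaternion [x, y, z, w].
In Python, from workcell import manip, viewer gives the robot as it stands.
- The arm moves only by the tool arm_command, never from a script. Its argument "series" is text: rows parted by semicolons, each of 5 numbers parted by spaces: the closure, from 0 (fully open) to 1 (shut), then the shift along the tool's x, y, z normalised to -1 to 1, where 1 is 0.4 m, then the turn about the tool's z normalised to -1 to 1, where 1 is 180 degrees. In form: jaw tx ty tz spin; .... A call has exactly 10 rows; each row shifts and turns the commanded pose from where the row before left it, along the tool's axes as they then stand; what a row does not reach is not made up. A row lasts 1/8 s, in which the tool goes at most 62.5 mm and 10.7 degrees, less where a joint would pass 70% of its speed; a pose out of reach is approached as far as the arm can. A call with a number of a shift or a turn outside -1 to 1 is refused whole. A call with a gripper value outside its range is refused whole. The fingers move at their own pace and stop on an object; "newtons" is the grip in N (left out, the last holds). Time passes only in rows, so rows that do not move let the fingers close, or fill a call up. It gives the time, the measured TCP pose, the force, the opening and the grip force at its end, in the units of the state.
- manip.get_obs(): the state, without advancing time (a new reading comes with each control period).
- viewer.camera(name): name is "scene" or "top" or "wrist"; returns a dict with "pixels" (384x512x3 uint8, red, green, blue), "intrinsics" (3x3 intrinsics, pixels), "extrinsics" (4x4, takes a point from world to camera coordinates). Camera axes: x right, y up, looking along -z (the intrinsics and any distortion apply to the point x, -y, -z); pixel columns grow to the right and rows downward; lengths in m; the calibration is good to about 2 mm. A picture is of the moment at which its call begins. There is no depth.
- manip.hand_in(): hands the job in; it is judged then, once.
The state is a dict: "clock": time; "joint_pos": joint angles; "joint_velocities": joint speeds; "tau": joint torques, N m; "position": TCP position; "ee_rot": TCP orientation; "ft_force": force on the tool from outside, world axes, zero at the start; "torque": the same for the moment, N m; "grip_width": opening from 0.0 (shut) to 1.0 (fully open); "grasp_force": force on a finger pad.
Only numpy, scipy, OpenCV 4.12 (cv2) and the standard library are available. Lean on these libraries where they do the work, as an engineer would, in place of code of your own. Each camera call takes 0.05 s, during which the arm holds its last target. There are 200 camera calls.

## Task

Pull the cabinet's drawer well open by its handle and slide the white divider plate from the rack down into the slot across the drawer until it rests on the drawer's floor. Then stand every jar from the tray upright in the drawer, the tall ones in the front compartment (next to the handle) and the squat ones in the rear compartment behind the divider, and push the drawer fully shut. Leave the bowl, the bottle and the tub where they stand.

Things in the scene. Friction and masses are not known exactly. Their poses are not given: they have to be found in the camera images.
- drawer (a joint): pull-out of the cabinet's only drawer in m: 0 = shut, 0.185 = fully out; it slides towards the drawer's own -x, with about 2 N of friction, and starts shut or a little ajar
- handle (a point): middle of the drawer's dark steel bar handle, 130 mm long (y), 10 mm thick, 35 mm before the white drawer front, 85 mm above the table. The drawer front is 12 mm thick, its top 112 mm above the table. The cabinet is a low aluminium box 240 deep, 290 wide, 125 mm high; x points into the cabinet, y along its width, z up
- slot (a point): centre of the slot across the drawer, on the drawer's inner floor (18 mm above the table), 129 mm behind the handle's bar. At each end two black upright rails with round tops stand 11 mm apart (in x), 14 mm out from the side wall, 55 mm high over the floor; the side walls are 250 mm apart, 55 mm high; x points into the cabinet, y along its width, z up
- bay_front (a point): centre, on the inner floor, of the front compartment of the drawer, between the drawer front and the slot: 78 mm long (x), 250 mm wide (y); x points into the cabinet, y along its width, z up
- bay_rear (a point): centre, on the inner floor, of the rear compartment, between the slot and the drawer's back wall: 78 mm long (x), 250 mm wide (y). Fully open, it lies just in front of the cabinet, its centre 60 mm before the cabinet's face; x points into the cabinet, y along its width, z up
- divider: white plastic plate, 8 mm thick (x), 240 mm long (y), 80 mm high (z), 0.15 kg; it starts standing upright in a small black rack on top of the cabinet whose two walls, 120 mm long, hide the lowest 22 mm of its middle. Origin at the middle of its lower edge
- tray: cream tray, 215 (x) x 310 (y) x 12 mm high, 5 mm thick, fixed on the table; jars stand on its floor (z = 5 mm). Origin at the centre of its underside
- bowl: steel bowl, 150 mm across, 60 mm high, a bystander; origin at the centre of its underside
- bottle: white bottle, 64 mm across, 190 mm high, a bystander; origin at the centre of its underside
- tub: black tub with lid, 110 mm across, 100 mm high, a bystander; origin at the centre of its underside
- squat0: squat sealed jar of orange paste with a grey lid, 54 mm diameter, 60 mm high, about 0.16 kg (may be absent); origin at the centre of its underside, z up through the lid
- squat1: squat sealed jar of orange paste with a grey lid, 54 mm diameter, 60 mm high, about 0.16 kg (may be absent); origin at the centre of its underside, z up through the lid
- squat2: squat sealed jar of orange paste with a grey lid, 54 mm diameter, 60 mm high, about 0.16 kg (may be absent); origin at the centre of its underside, z up through the lid
- tall0: tall sealed jar of orange paste with a grey lid, 50 mm diameter, 90 mm high, about 0.2 kg (may be absent); origin at the centre of its underside, z up through the lid
- tall1: tall sealed jar of orange paste with a grey lid, 50 mm diameter, 90 mm high, about 0.2 kg (may be absent); origin at the centre of its underside, z up through the lid
Not all that is in view belongs to the job. Of the things shaped like the divider, the white one is meant.

How it is judged:
By the outcome, as a careful person would: the job done as asked, in the order asked, and still so for the second after the job is handed in, with the robot touching nothing.
Of squat0, squat1, squat2, tall0, tall1 only 3 to 5 are there at a start; the rules pass over those that are not, and their reading is None.
At some moment in a run one of squat0, squat1, squat2 may be knocked a few centimetres aside while the robot is not near it.
It also fails if it takes over 210 s, if anything falls off the work surface, if the arm or the gripper's body presses on something with over 40 N, if the wrist force passes 120 N, or if a joint passes its speed limit or range.

## Working session

There is one attempt and no reset: what is moved stays moved. The work goes in short steps, Python scripts to look and compute and a tool call to move; the robot and the scene stay as the last step left them, time stands still between calls to the robot, and variables do not carry over. Pictures are saved under pics/ and viewed, at most 14 in all, crops included, and the job is handed in when it is done.

Besides the shell and the picture viewer there is one more tool, called as name(argument=value, ...), one argument or row to a line, values as JSON. arm_command: Moves the arm, as the interface text tells. Scaled input: -1 to 1 covers 0.4 m each way for a shift and 180 degrees each way for a turn. Its arguments: {"type":"object","properties":{"series":{"type":"string"},"newtons":{"type":"number"}},"required":["series"]}

```bash
mkdir -p pics; ls; cat > h.py <<'E'
import numpy as np, cv2
from workcell import manip, viewer
def cam(n):
    c=viewer.camera(n); return np.array(c["pixels"]),np.array(c["intrinsics"]),np.array(c["extrinsics"])
def save(n,fn,scale=1.5):
    im,K,E=cam(n); cv2.imwrite(fn,cv2.resize(im[:,:,::-1],None,fx=scale,fy=scale)); np.savez(fn[:-4]+'.npz',im=im,K=K,E=E); return im,K,E
def ray(K,E,u,v):
    R,t=E[:3,:3],E[:3,3]; o=-R.T@t
    d=np.array([(u-K[0,2])/K[0,0],-(v-K[1,2])/K[1,1],-1.]); return o,R.T@d
def onz(K,E,u,v,z):
    o,d=ray(K,E,u,v); return o+d*(z-o[2])/d[2]
def proj(K,E,p):
    q=E[:3,:3]@np.array(p)+E[:3,3]; q=q*[1,-1,-1]; r=K@q; return r[:2]/r[2]
E
python3 - <<'E'
from h import *
for n in("top","scene"):
    im,K,E=save(n,f'pics/{n}0.png'); print(n,K.tolist(),(-E[:3,:3].T@E[:3,3]).round(3), E[:3,:3].round(3).tolist())
print(manip.get_obs())
E
```

```text
pics
top [[400.15956424440765, 0.0, 257.7475029684811], [0.0, 400.15956424440765, 191.23593069626605], [0.0, 0.0, 1.0]] [ 0.411 -0.019  1.17 ] [[-0.003, -1.0, -0.016], [0.991, -0.005, 0.132], [-0.132, -0.015, 0.991]]
scene [[437.66128502788104, 0.0, 257.05166006836043], [0.0, 437.66128502788104, 193.2705978637295], [0.0, 0.0, 1.0]] [1.116 0.776 0.948] [[-0.797, 0.604, -0.017], [-0.405, -0.512, 0.757], [0.448, 0.61, 0.653]]
{'clock': 0.1, 'joint_pos': array([-1.20857851,  0.33278616, -0.06467105,  1.46083311,  0.02163191,
        1.34991013, -0.08853342]), 'joint_velocities': array([ 2.57484564e-05, -5.81770419e-04, -1.01850301e-03, -2.76641826e-03,
       -5.37971685e-04,  1.13326593e-03,  1.33974877e-05]), 'tau': array([ 3.51529379e-04, -6.26748133e+01,  4.84226458e-02, -3.92428207e+01,
        1.61937723e-02,  6.91430701e-03,  5.30846808e-05]), 'position': array([0.23453185, 0.57899981, 0.24962105]), 'ee_rot': array([ 1.91241081e-01,  9.81542900e-01, -6.16383125e-04, -7.08422994e-05]), 'ft_force': array([-0.7066604 ,  0.33265569, -0.08678469]), 'torque': array([0.05780685, 0.00304884, 0.02061052]), 'grasp_force': 0.0, 'grip_width': 1.004255066492984}
```

View pics/top0.png

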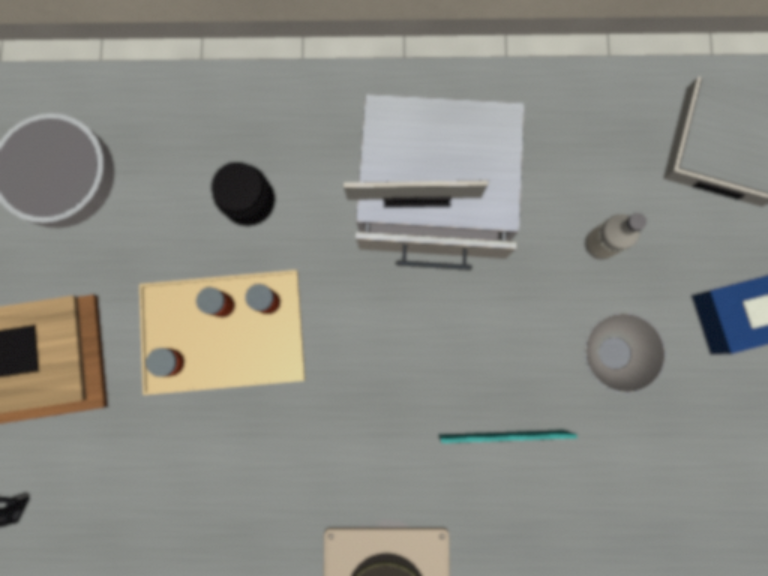

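View pics/scene0.png

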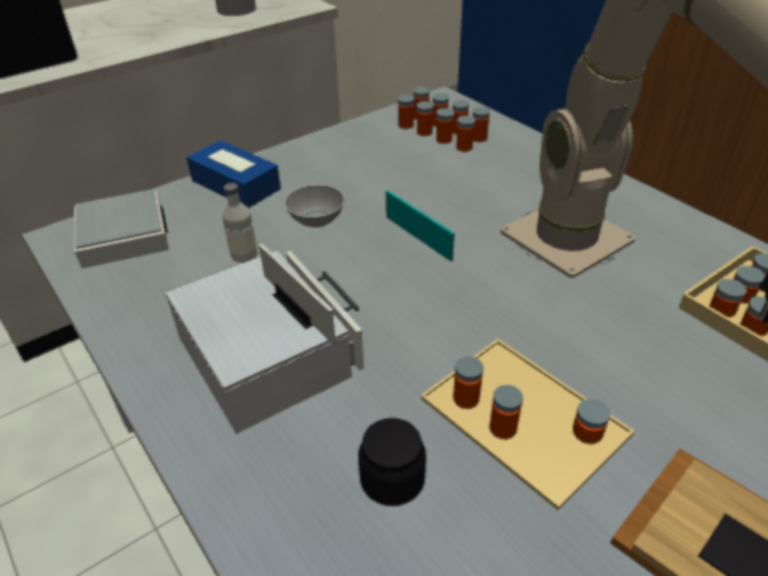

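Top view: cabinet, its top corners at about (366,95), (523,102) and (518,230), the handle from (399,264) to (470,268), and the white divider from (345,187) to (487,185). The tray holds two tall jars at (210,300) and (262,297) and one squat jar at (163,362). The teal plate and the other jars are distractors.

```bash
python3 - <<'E'
from h import *
def ld(n): d=np.load(f'pics/{n}0.npz'); return d['im'],d['K'],d['E']
im,K,E=ld('top')
hsv=cv2.cvtColor(im,cv2.COLOR_RGB2HSV)
# tray corners
for u,v in [(139,284),(297,270),(303,381),(143,394)]: print('tray',onz(K,E,u/1.5,v/1.5,.012).round(4))
for u,v in [(366,95),(523,102),(518,230),(358,222)]: print('cab',onz(K,E,u/1.5,v/1.5,.125).round(4))
for u,v in [(356,236),(516,245)]: print('front',onz(K,E,u/1.5,v/1.5,.112).round(4))
# handle dark mask
g=im.max(2)
def blob(m,x0,y0,x1,y1):
    s=np.zeros_like(m); s[y0:y1,x0:x1]=m[y0:y1,x0:x1]
    n,l,st,c=cv2.connectedComponentsWithStats(s.astype(np.uint8)); return l,st,c
m=(g<95)
l,st,c=blob(m,255,172,325,184)
for i in range(1,len(st)):
    if st[i,4]>20:
        ys,xs=np.where(l==i); print('handle blob',st[i],c[i])
        r=cv2.minAreaRect(np.c_[xs,ys].astype(np.float32)); b=cv2.boxPoints(r); print(r,[onz(K,E,*p,.085).round(3).tolist() for p in b], onz(K,E,*r[0],.085))
# lids
tray=(slice(180,265),slice(92,203))
m=((im[:,:,2].astype(int)-im[:,:,0])>0)
l,st,c=blob(m,96,184,200,260)
for i in range(1,len(st)):
    if st[i,4]>30: print('lid',st[i],c[i],[onz(K,E,*c[i],z).round(4).tolist() for z in(.06,.065,.09,.095)])
im2,K2,E2=ld('scene')
m=((im2[:,:,2].astype(int)-im2[:,:,0])>-3)
l,st,c=blob(m,290,232,412,305)
for i in range(1,len(st)):
    if st[i,4]>30: print('lid2',st[i],c[i],[onz(K2,E2,*c[i],z).round(4).tolist() for z in(.06,.065,.09,.095)])
# divider top edge ends triangulate
def tri(a,b):
    o1,d1=ray(K,E,a[0]/1.5,a[1]/1.5);o2,d2=ray(K2,E2,b[0]/1.5,b[1]/1.5)
    d1/=np.linalg.norm(d1);d2/=np.linalg.norm(d2)
    s=np.linalg.lstsq(np.c_[d1,-d2],o2-o1,rcond=None)[0]; p,q=o1+d1*s[0],o2+d2*s[1]; return ((p+q)/2).round(4),np.linalg.norm(p-q).round(4)
print('div',tri((345,184),(333,290)),tri((487,182),(262,245)))
for n,I in(('t',im[50:190,210:370]),('s',im2[150:260,100:260])):
    cv2.imwrite(f'pics/crop_{n}.png',cv2.resize(I[:,:,::-1],None,fx=4.5,fy=4.5,interpolation=cv2.INTER_CUBIC)[:600,:800])
a=cv2.resize(im[60:185,225:360][:,:,::-1],None,fx=4.5,fy=4.5,interpolation=cv2.INTER_CUBIC)
E
```

```text
tray [0.5727 0.4845 0.012 ]
tray [0.5989 0.1745 0.012 ]
tray [0.3841 0.1593 0.012 ]
tray [0.3602 0.4657 0.012 ]
cab [0.9051 0.0343 0.125 ]
cab [ 0.8888 -0.2524  0.125 ]
cab [ 0.6503 -0.2358  0.125 ]
cab [0.6666 0.0481 0.125 ]
front [0.6441 0.0524 0.112 ]
front [ 0.6259 -0.2341  0.112 ]
handle blob [264 172  50   8 184] [289.58695652 176.02173913]
((288.5, 175.5), (7.0, 49.0), 90.0) [[0.608, -0.019, 0.085], [0.608, -0.154, 0.085], [0.588, -0.154, 0.085], [0.589, -0.019, 0.085]] [ 0.59825401 -0.08660999  0.085     ]
lid [165 191  17  15 197] [172.62436548 197.97969543] [[0.5405, 0.2369, 0.06], [0.5399, 0.2357, 0.065], [0.537, 0.23, 0.09], [0.5364, 0.2288, 0.095]]
lid [132 193  17  15 198] [139.85353535 200.04040404] [[0.5351, 0.3289, 0.06], [0.5345, 0.3273, 0.065], [0.5317, 0.3195, 0.09], [0.5311, 0.318, 0.095]]
lid [ 98 233  19  17 244] [107.07786885 241.06557377] [[0.4212, 0.4159, 0.06], [0.4212, 0.414, 0.065], [0.4209, 0.4042, 0.09], [0.4209, 0.4022, 0.095]]
lid2 [290 232  32  23 558] [304.38888889 241.43369176] [[0.5262, 0.1884, 0.06], [0.5295, 0.1917, 0.065], [0.5461, 0.2082, 0.09], [0.5494, 0.2115, 0.095]]
lid2 [ 344  232   68   52 1862] [389.56766917 251.09774436] [[0.3707, 0.3548, 0.06], [0.3749, 0.3572, 0.065], [0.3959, 0.3691, 0.09], [0.4001, 0.3714, 0.095]]
lid2 [330 257  18  17 241] [338.25311203 264.86307054] [[0.5124, 0.3043, 0.06], [0.5157, 0.307, 0.065], [0.5327, 0.3203, 0.09], [0.5361, 0.3229, 0.095]]
lid2 [290 275  37  30 582] [302.12886598 294.25429553] [[0.6478, 0.3159, 0.06], [0.6504, 0.3185, 0.065], [0.6636, 0.3315, 0.09], [0.6662, 0.3341, 0.095]]
div (array([0.6996, 0.0621, 0.2421]), np.float64(0.0015)) (array([ 0.7116, -0.1692,  0.205 ]), np.float64(0.0043))
```

View pics/crop_t.png

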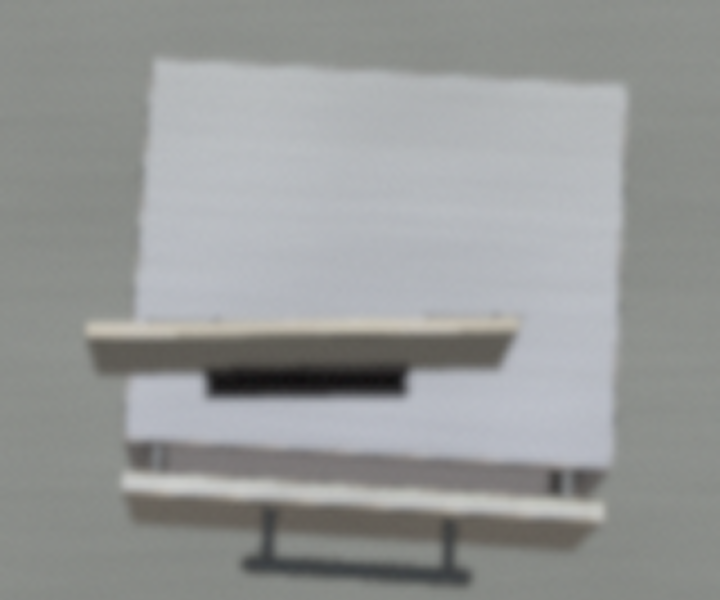

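The crop shows the handle from (243,564) to (470,577), the drawer slightly ajar, and the divider's top edge from (88,328) to (517,323) with a yaw of its own.

```bash
cat >> h.py <<'E'
def pose():
    o=manip.get_obs(); x,y,z,w=o["ee_rot"]
    from scipy.spatial.transform import Rotation as R
    return o,np.array(o["position"]),R.from_quat(o["ee_rot"]).as_matrix()
def goto(p,yaw=None,mode=180):
    """print spin then shift (normalised units) ; yaw = desired heading of tool y in deg (mod 180)"""
    o,q,R=pose(); h=np.degrees(np.arctan2(R[1,1],R[0,1])); s=0
    if yaw is not None:
        s=-(yaw-h); s=(s+mode/2)%mode-mode/2; 
    hh=np.radians(h-s); ty=np.array([np.cos(hh),np.sin(hh)]); tx=np.array([ty[1]*-1,ty[0]])*-1
    # tool z down: x = y cross z
    tx=np.cross([*ty,0],[0,0,-1])[:2]
    d=np.array(p)-q
    print('t %.2f'%o['clock'],'pos',q.round(4),'tooly head %.1f'%h,'tilt',R[2,2].round(4),'F',np.round(o['ft_force'],1),'w %.3f g %.1f'%(o['grip_width'],o['grasp_force']))
    print('spin %.4f (%.1f rows)  shift x %.4f y %.4f z %.4f (rows %.1f)'%(s/180,abs(s)/10.7,d[:2]@tx/.4,d[:2]@ty/.4,-d[2]/.4,np.linalg.norm(d)/.0625))
E
python3 - <<'E'
from h import *
d=np.load('pics/top0.npz');K,E=d['K'],d['E']
c=lambda x,y,z:onz(K,E,210+(x+.5)/4.5-.5,50+(y+.5)/4.5-.5,z)
P=lambda n,*p:print(n,[q.round(4).tolist() for q in p])
a,b=c(243,564,.085),c(470,577,.085);P('handle',a,b,(a+b)/2);dd=(a-b);print(np.degrees(np.arctan2(-dd[0],dd[1])),np.linalg.norm(dd))
for f,g,z in[((128,441),(610,466),.125),((155,58),(627,85),.125),((123,478),(605,508),.112)]:
    a,b=c(*f,z),c(*g,z);P('edge',a,b,(a+b)/2);dd=a-b;print(np.degrees(np.arctan2(-dd[0],dd[1])),np.linalg.norm(dd))
for z in(.205,.21,.215):
    a,b=c(87,329,z),c(518,324,z);P('div',a,b,(a+b)/2);dd=a-b;print(np.degrees(np.arctan2(-dd[0],dd[1])),np.linalg.norm(dd))
goto([.5985,-.0866,.25],-3.4)
E
```

```text
handle [[0.6002, -0.0183, 0.085], [0.5914, -0.1565, 0.085], [0.5958, -0.0874, 0.085]]
-3.6355762251099 0.13850737898818033
edge [[0.6677, 0.0497, 0.125], [0.6507, -0.2354, 0.125], [0.6592, -0.0928, 0.125]]
-3.4092009186311483 0.28560504591358243
edge [[0.9075, 0.0341, 0.125], [0.8873, -0.2531, 0.125], [0.8974, -0.1095, 0.125]]
-4.024969048154111 0.28792366714106343
edge [[0.6482, 0.0535, 0.112], [0.6282, -0.2343, 0.112], [0.6382, -0.0904, 0.112]]
-3.9848514550038696 0.28848609037981543
div [[0.7117, 0.0675, 0.205], [0.7127, -0.1707, 0.205], [0.7122, -0.0516, 0.205]]
0.2521141532533484 0.23815259706400005
div [[0.7101, 0.067, 0.21], [0.7112, -0.1699, 0.21], [0.7106, -0.0514, 0.21]]
0.2521141532533467 0.23691838572109192
div [[0.7086, 0.0666, 0.215], [0.7096, -0.1691, 0.215], [0.7091, -0.0513, 0.215]]
0.252114153253372 0.2356841743781837
t 0.10 pos [0.2345 0.579  0.2496] tooly head 67.9 tilt -1.0 F [-0.7  0.3 -0.1] w 1.004 g 0.0
spin 0.3964 (6.7 rows)  shift x -1.6071 y 1.0070 z -0.0009 (rows 12.1)
```

View pics/crop_s.png

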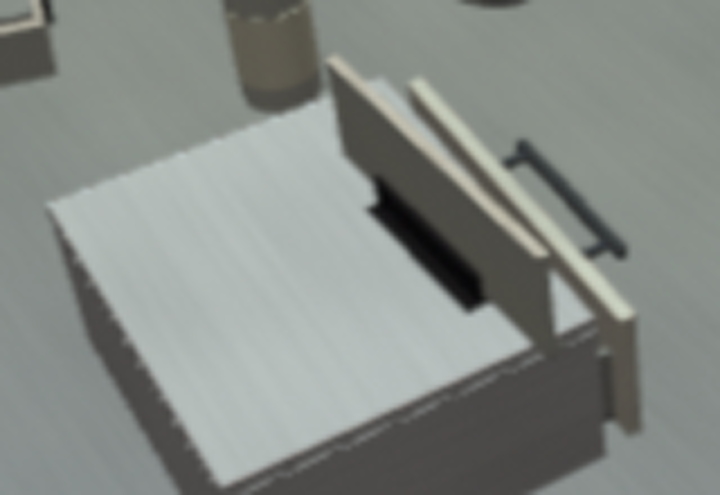

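The crop confirms the cabinet, rack and handle layout: divider top corners at (332,60) and (548,255), and the handle from (522,148) to (622,250). Next I move to above the handle.

arm_command(
  series="0 0 0 0 0.057; 0 0 0 0 0.057; 0 0 0 0 0.057; 0 0 0 0 0.057; 0 0 0 0 0.057; 0 0 0 0 0.057; 0 0 0 0 0.056; 0.72 -0.12 0.075 0 0; 0.72 -0.12 0.075 0 0; 0.72 -0.12 0.075 0 0",
  newtons=50,
)

```text
clock: 1.35
position: [0.3158, 0.428, 0.2499]
ee_rot: [0.729, 0.684, -0.0, 0.0]
ft_force: [0.8, 0.8, 1.2]
grip_width: 0.377
grasp_force: 0.0
```

arm_command(
  series="0.72 -0.12 0.075 0 0; 0.72 -0.12 0.075 0 0; 0.72 -0.12 0.075 0 0; 0.72 -0.12 0.075 0 0; 0.72 -0.12 0.075 0 0; 0.72 -0.12 0.075 0 0; 0.72 -0.12 0.075 0 0; 0.72 -0.12 0.075 0 0; 0.72 -0.12 0.075 0 0; 0.72 -0.12 0.075 0 0",
)

```text
clock: 2.6
position: [0.5842, -0.0699, 0.2502]
ee_rot: [0.729, 0.684, 0.0, -0.0]
ft_force: [1.0, 0.8, 0.5]
grip_width: 0.284
grasp_force: 0.0
```

```bash
python3 - <<'E'
from h import *
goto([.595,-.0875,.083],-3.8)
save('wrist','pics/w1.png')
E
```

```text
t 2.60 pos [ 0.5842 -0.0699  0.2502] tooly head -3.6 tilt -1.0 F [1.  0.8 0.5] w 0.284 g 0.0
spin 0.0008 (0.0 rows)  shift x -0.0421 y 0.0298 z 0.4179 (rows 2.7)
```

View pics/w1.png

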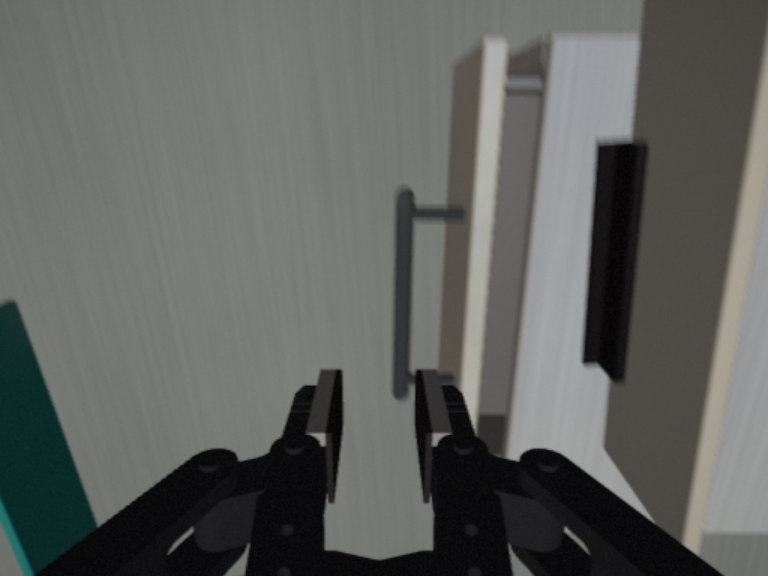

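The wrist view shows the bar from (405,190) to (400,395), right of and beyond the fingers. I check that against the calibration.

```bash
python3 - <<'E'
from h import *
d=np.load('pics/w1.npz');K,E=d['K'],d['E']
a=onz(K,E,405/1.5,190/1.5,.085);b=onz(K,E,400/1.5,395/1.5,.085);print(a,b,(a+b)/2,np.linalg.norm(a-b),np.degrees(np.arctan2(-(b-a)[0],(b-a)[1])))
goto([*((a+b)/2)[:2],.083],-3.8)
E
```

```text
[ 0.60250186 -0.02393209  0.085     ] [ 0.59284419 -0.16001423  0.085     ] [ 0.59767302 -0.09197316  0.085     ] 0.1364244098090343 175.9405594748289
t 2.65 pos [ 0.5853 -0.0777  0.2499] tooly head -4.0 tilt -1.0 F [-4.7 -4.3 -0.2] w 0.282 g 0.0
spin -0.0013 (0.0 rows)  shift x -0.0335 y 0.0331 z 0.4172 (rows 2.7)
```

arm_command(
  series="0.72 -0.04 0.028 0 0; 0.72 0 0 0 0; 0.72 0 0 0 0; 0.72 0 0 0.1 0; 0.72 0 0 0.1 0; 0.72 0 0 0.05 0; 0.72 0 0 0 0; 0.72 0 0 0 0; 0.72 0 0 0 0; 0.72 0 0 0 0",
)

```text
clock: 3.9
position: [0.5942, -0.0852, 0.1511]
ee_rot: [0.729, 0.684, 0.001, 0.0]
ft_force: [0.7, -0.1, 0.2]
grip_width: 0.28
grasp_force: 0.0
```

```bash
python3 - <<'E'
from h import *
im,K,E=cam('wrist')
goto([.5968,-.0885,.083],-3.8)
m=im.max(2)<75; 
for z in [.0]:
  pass
cv2.imwrite('pics/w2.png',cv2.resize(im[:,:,::-1],None,fx=1.5,fy=1.5)); np.savez('pics/w2.npz',im=im,K=K,E=E)
print(proj(K,E,[.5968,-.0885,.085])*1.5,proj(K,E,[.600,-.0235,.085])*1.5)
E
```

```text
t 3.95 pos [ 0.5941 -0.0851  0.1509] tooly head -3.7 tilt -1.0 F [ 1.3  0.2 -0.5] w 0.280 g 0.0
spin 0.0006 (0.0 rows)  shift x -0.0079 y 0.0073 z 0.1698 (rows 1.1)
[385.17195439 339.79009891] [383.29257679 184.12384408]
```

View pics/w2.png

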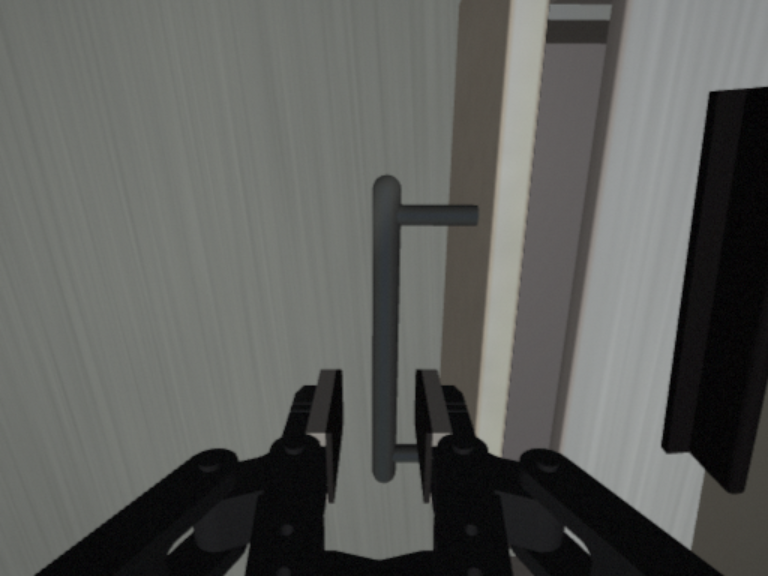

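The bar lies midway between the fingers (x≈386 px), as predicted. I go down, close and pull.

arm_command(
  series="0.72 0 0.006 0.06 0; 0.72 0 0 0.06 0; 0.72 0 0 0.05 0; 0.72 0 0 0 0; 1 0 0 0 0; 1 0 0 0 0; 1 0 0 0 0; 1 0 0 0 0; 1 0 0 0 0; 1 0 0 0 0",
  newtons=60,
)

```text
clock: 5.2
position: [0.5993, -0.0856, 0.0852]
ee_rot: [0.729, 0.684, 0.003, 0.002]
ft_force: [1.0, 0.3, 17.3]
grip_width: 0.108
grasp_force: 58.6
```

arm_command(
  series="1 0 -0.02 0 0; 1 0 -0.04 0 0; 1 0 -0.05 0 0; 1 0 -0.05 0 0; 1 0 -0.05 0 0; 1 0 -0.05 0 0; 1 0 -0.05 0 0; 1 0 -0.05 0 0; 1 0 -0.03 0 0; 1 0 0 0 0",
)

```text
clock: 6.45
position: [0.4433, -0.0747, 0.0851]
ee_rot: [0.729, 0.684, 0.003, 0.001]
ft_force: [-1.5, 2.8, 26.0]
grip_width: 0.107
grasp_force: 60.8
```

```bash
python3 - <<'E'
from h import *
goto([.5968,-.0885,.083],-3.8)
E
```

```text
t 6.45 pos [ 0.4433 -0.0747  0.0851] tooly head -3.7 tilt -1.0 F [-1.5  2.8 26. ] w 0.107 g 60.8
spin 0.0007 (0.0 rows)  shift x -0.0090 y 0.3851 z 0.0053 (rows 2.5)
```

arm_command(
  series="1 0 -0.01 -0.005 0; 1 0 -0.008 0 0; 1 0 -0.006 0 0; 1 0 0 0 0; 1 0 0 0 0; 1 0 0 0 0; 1 0 0 0 0; 1 0 0 0 0; 1 0 0 0 0; 1 0 0 0 0",
)

```text
clock: 7.7
position: [0.432, -0.074, 0.0852]
ee_rot: [0.729, 0.684, 0.001, 0.0]
ft_force: [-0.2, 4.5, 12.3]
grip_width: 0.105
grasp_force: 60.2
```

arm_command(
  series="1 0 -0.008 0 0; 1 0 -0.005 0 0; 1 0 0 0 0; 1 0 0 0 0; 0.72 0 0 0 0; 0.72 0 0 0 0; 0.72 0 0 0 0; 0.72 0 0 -0.1 0; 0.72 0 0 -0.15 0; 0.72 0 0 -0.15 0",
)

```text
clock: 8.95
position: [0.4248, -0.0748, 0.2457]
ee_rot: [0.73, 0.684, -0.001, -0.0]
ft_force: [0.6, 0.8, 0.5]
grip_width: 0.281
grasp_force: 0.0
```

```bash
python3 - <<'E'
from h import *
goto([.7117,-.0516,.28],-0.2)
im,K,E=cam('top');np.savez('pics/t2.npz',im=im,K=K,E=E)
cv2.imwrite('pics/t2.png',cv2.resize(im[55:260,210:370][:,:,::-1],None,fx=2.9,fy=2.9,interpolation=cv2.INTER_CUBIC))
im,K,E=cam('scene');np.savez('pics/s2.npz',im=im,K=K,E=E)
E
```

```text
t 8.95 pos [ 0.4248 -0.0748  0.2457] tooly head -3.7 tilt -1.0 F [0.6 0.8 0.5] w 0.281 g 0.0
spin -0.0196 (0.3 rows)  shift x 0.0606 y 0.7170 z -0.0858 (rows 4.6)
```

View pics/t2.png

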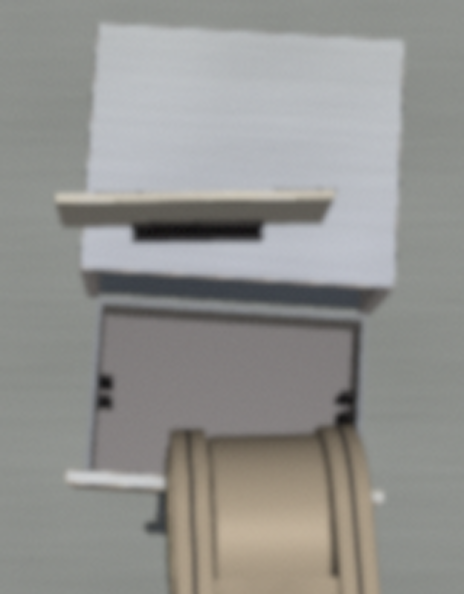

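The drawer is out: the rail pairs sit at crop (105,383)/(105,402) on the left and (343,398)/(343,418) on the right, with the floor clear. I measure the slot and go to the divider.

```bash
python3 - <<'E'
from h import *
d=np.load('pics/t2.npz');im,K,E=d['im'],d['K'],d['E']
m=np.zeros((384,512),np.uint8); m[180:203,242:252]=(im.max(2)<70)[180:203,242:252]; m[180:202,322:334]=(im.max(2)<70)[180:202,322:334]
n,l,st,c=cv2.connectedComponentsWithStats(m)
for i in range(1,n):
    if st[i,4]>2: print(st[i],c[i].round(1),onz(K,E,*c[i],.073).round(4))
for x0,x1 in((243,251),(324,333)):
    print(im[182:204,x0:x1].max(2))
D=np.array([.4248,-.0748]);print('slot from handle',D+.129*np.array([np.cos(np.radians(3.8)),-np.sin(np.radians(3.8))]))
d2=np.load('pics/s2.npz');im2=d2['im'];cv2.imwrite('pics/s2.png',cv2.resize(im2[130:290,150:330][:,:,::-1],None,fx=3.6,fy=3.6,interpolation=cv2.INTER_CUBIC))
E
```

```text
[332 180   1   3   3] [332. 181.] [ 0.5842 -0.2074  0.073 ]
[244 185   5   4  17] [245.6 186.5] [0.57   0.0317 0.073 ]
[326 189   7  13  62] [329.2 195.4] [ 0.5442 -0.1986  0.073 ]
[244 191   4   4  13] [245.5 192.8] [0.5523 0.0321 0.073 ]
[[116 102 112 122 126 127 128 130]
 [112  94  98 108 113 118 126 129]
 [106  77  73  81  88 102 117 126]
 [102  64  44  47  59  84 111 126]
 [ 99  56  30  27  40  72 106 123]
 [ 99  54  29  24  35  68 106 125]
 [ 98  64  49  45  50  75 108 126]
 [ 99  80  77  77  81  96 116 128]
 [ 98  86  88  90  97 110 122 128]
 [ 92  71  69  72  84 105 121 129]
 [ 84  55  44  45  64  92 116 128]
 [ 80  46  31  32  47  82 113 127]
 [ 78  48  38  38  51  81 113 127]
 [ 82  71  70  71  73  93 115 128]
 [ 94  97 103 104 103 111 124 129]
 [106 115 123 123 123 126 129 131]
 [111 122 130 130 131 132 132 132]
 [113 123 129 131 132 132 131 133]
 [111 123 131 131 132 132 133 132]
 [114 125 131 133 132 132 133 133]
 [116 127 131 132 133 134 133 133]
 [117 128 132 132 133 133 134 133]]
[[128 129 129 128 128 124 109  85  69]
 [129 129 129 128 128 123 109  85  70]
 [127 128 130 129 128 123 107  83  71]
 [130 129 129 130 128 123 104  80  69]
 [129 130 130 129 128 122 102  78  69]
 [130 130 130 129 127 121 101  77  72]
 [129 129 128 125 119 114  96  75  70]
 [129 129 124 111 101  94  79  62  67]
 [129 123 109  90  72  64  58  50  63]
 [126 112  89  62  44  41  45  45  61]
 [121  99  66  39  28  28  30  36  62]
 [120  95  64  45  36  36  31  37  68]
 [123 107  89  75  67  63  51  50  72]
 [129 122 112 102  91  81  66  56  75]
 [129 123 112 100  86  75  63  53  72]
 [126 113  92  74  59  52  45  46  71]
 [121  98  65  41  32  34  36  43  72]
 [117  87  50  25  24  26  32  39  74]
 [111  81  48  30  30  33  38  48  81]
 [ 99  78  54  44  50  55  59  65  85]
 [ 89  78  62  58  66  74  79  80  93]
 [ 91  85  75  65  73  86  91  93 100]]
slot from handle [ 0.55351639 -0.08334933]
```

View pics/s2.png

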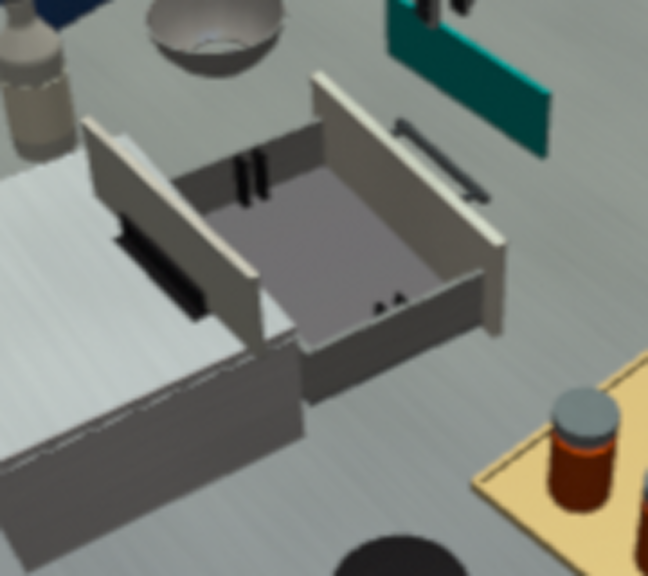

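The scene view shows the rack and divider on the cabinet, and the rails clearly at (255,178) and (388,305). On the way I stop above the slot for a wrist-camera check.

arm_command(
  series="0.72 0 0.06 -0.1 0; 0.72 0 0.1 -0.1 0; 0.72 0 0.1 0 0; 0.4 0 0.06 0 0; 0.2 0 0 0 0; 0 0 0 0 0; 0 0 0 0 0; 0 0 0 0 0; 0 0 0 0 0; 0 0 0 0 0",
)

```text
clock: 10.3
position: [0.5534, -0.0825, 0.3244]
ee_rot: [0.729, 0.684, 0.0, -0.0]
ft_force: [0.3, 0.8, 0.1]
grip_width: 0.993
grasp_force: 0.0
```

```bash
python3 - <<'E'
from h import *
im,K,E=save('wrist','pics/w3.png')
goto([.7117,-.0516,.32],-0.2)
for p in([.5535,-.0835,.073],[.5612,.0325,.073],[.5455,-.199,.073]):print(proj(K,E,p)*1.5)
E
```

```text
t 10.35 pos [ 0.5535 -0.0825  0.3243] tooly head -3.7 tilt -1.0 F [-0.   0.4 -0.5] w 0.998 g 0.0
spin -0.0194 (0.3 rows)  shift x 0.0787 y 0.3953 z 0.0108 (rows 2.6)
[378.84058012 237.8423416 ]
[379.15732934  75.62931875]
[378.19548437 370.0691418 ]
```

View pics/w3.png

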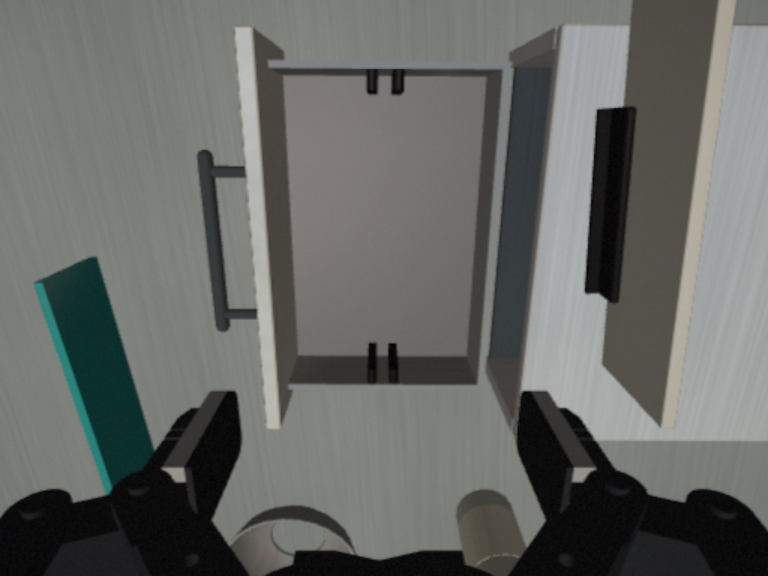

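The wrist view shows everything: rail pairs at columns 372/398 near row 75 and at 372/393 near row 375, the handle from (205,155) to (222,325), and the divider's top edge from (735,0) to (670,420). I refine these numerically.

```bash
python3 - <<'E'
from h import *
d=np.load('pics/w3.npz');im,K,E=d['im'],d['K'],d['E']
R=np.c_[[0,0,0]]
print('cam',-E[:3,:3].T@E[:3,3])
g=im.max(2).astype(int)
for r in (47,49,51,53,55,57,59,61,63): print(r,g[r,242:274])
for r in range(228,257,3): print(r,g[r,242:270])
for z in(.018,.073):
  for u,v in((385,72),(382.5,378)): print(z,onz(K,E,u/1.5,v/1.5,z).round(4))
for u,v in((205,155),(222,325)): print('h',onz(K,E,u/1.5,v/1.5,.085).round(4))
for u,v in((243,28),(273,428)): print('front top mid',onz(K,E,u/1.5,v/1.5,.112).round(4))
E
```

```text
cam [0.55872069 0.00144255 0.44824996]
47 [55 51 35 21 27 39 38 22 14 27 47 53 55 53 53 53 55 54 55 42 17 16 28 41
 38 23 14 26 46 55 54 56]
49 [61 54 40 15 28 38 39 21 17 28 48 59 60 60 61 59 58 53 51 36 11 15 29 39
 40 22 14 28 48 55 54 54]
51 [123 114  76  17  28  41  36  22  15  37  91 122 121 121 120 121 121 122
 104  52  12  19  29  40  37  21  17  77 119 120 119 120]
53 [123 112  77  19  27  41  39  19  17  59 104 122 122 123 121 121 122 122
 105  50  14  18  31  41  36  20  15  77 119 119 120 120]
55 [123 114  75  16  28  41  37  21  14  60 105 123 123 123 123 121 122 121
 105  52  12  21  32  40  35  20  13  75 119 119 118 121]
57 [123 114  77  21  27  41  39  20  17  59 106 123 123 122 122 121 123 121
 105  52  13  17  33  40  33  20  16  77 120 122 120 120]
59 [124 113  76  20  26  37  34  18  12  59 106 121 123 122 123 122 120 122
 100  30  17  19  29  39  30  17  17  78 122 121 121 120]
61 [125 124 101  26  10  10  10   8   6  60 106 124 123 123 122 122 122 122
 100  31   7   3   9  11   7  22  56  98 122 122 120 121]
63 [124 125 125 116 102 102 101 101 102 109 123 124 1
[... 629 characters left out ...]
3 41 16 11  7  9  7 21 39 51 52 53 51 53 52 45 13  5  8  8 12 10 28
 54 54 53 53]
246 [53 52 45 21 18 20 12 11 20 41 51 53 52 52 51 49 43 23 12 15 16 11 11 31
 50 52 51 51]
249 [52 52 41 21 22 27 23 18 23 40 53 53 52 55 53 53 43 26 17 27 29 20 14 32
 49 52 52 51]
252 [51 52 44 23 27 28 25 17 21 40 52 51 50 52 52 52 48 34 15 23 27 19 14 34
 51 52 54 54]
255 [63 64 59 48 43 46 43 41 50 58 65 63 64 63 64 63 63 58 46 46 45 40 44 52
 62 63 59 56]
0.018 [0.5664 0.0394 0.018 ]
0.018 [ 0.5472 -0.2374  0.018 ]
0.073 [0.5654 0.0346 0.073 ]
0.073 [ 0.5487 -0.2069  0.073 ]
h [ 0.4333 -0.0124  0.085 ]
h [ 0.4231 -0.1439  0.085 ]
front top mid [0.4795 0.0614 0.112 ]
front top mid [ 0.459  -0.2249  0.112 ]
```

```bash
python3 - <<'E'
from h import *
L=lambda n:(lambda d:(d['K'],d['E']))(np.load(f'pics/{n}.npz'))
def tri(*obs):
    A=[];b=[]
    for n,u,v in obs:
        o,d=ray(*L(n),u,v); d/=np.linalg.norm(d); P=np.eye(3)-np.outer(d,d); A.append(P);b.append(P@o)
    p=np.linalg.lstsq(np.vstack(A),np.hstack(b),rcond=None)[0]; return p.round(4),[np.round(proj(*L(n),p)-[u,v],1).tolist() for n,u,v in obs]
t=lambda x,y:('top0',210+(x+.5)/4.5-.5,50+(y+.5)/4.5-.5); s=lambda x,y:('scene0',100+(x+.5)/4.5-.5,150+(y+.5)/4.5-.5)
w=lambda x,y:('w3',x/1.5,y/1.5)
print('-y end',tri(t(518,323),s(334,60)),tri(t(518,323),w(670,425)),tri(t(518,323),s(334,60),w(670,425)))
print('+y end',tri(t(87,329),s(546,255)))
goto([.7117,-.0516,.28],-0.2)
E
```

```text
-y end (array([ 0.7123, -0.17  ,  0.2059]), [[-0.2, 0.3], [-0.3, -0.1]]) (array([ 0.7111, -0.1692,  0.2134]), [[-0.1, -0.2], [-0.5, 0.2]]) (array([ 0.7128, -0.1701,  0.208 ]), [[-0.1, -0.2], [-0.6, -0.7], [-2.2, -2.6]])
+y end (array([0.7097, 0.0678, 0.2085]), [[-0.3, 0.3], [-0.4, -0.1]])
t 10.35 pos [ 0.5535 -0.0825  0.3243] tooly head -3.7 tilt -1.0 F [-0.   0.4 -0.5] w 0.998 g 0.0
spin -0.0194 (0.3 rows)  shift x 0.0787 y 0.3953 z 0.1108 (rows 2.7)
```

arm_command(
  series="0 0 0 0 -0.023; 0 0.02 0.1 0 0; 0 0.02 0.1 0 0; 0 0.02 0.1 0 0; 0 0.018 0.092 0 0; 0 0 0 0 0; 0 0 0 0 0; 0 0 0 0 0; 0 0 0 0 0; 0 0 0 0 0",
)

```text
clock: 11.6
position: [0.7098, -0.0501, 0.3248]
ee_rot: [0.704, 0.71, 0.0, 0.0]
ft_force: [0.2, -0.4, 0.0]
grip_width: 1.003
grasp_force: 0.0
```

```bash
python3 - <<'E'
from h import *
goto([.711,-.051,.186],0.3)
E
```

```text
t 11.60 pos [ 0.7098 -0.0501  0.3248] tooly head 0.5 tilt -1.0 F [ 0.2 -0.4  0. ] w 1.003 g 0.0
spin 0.0008 (0.0 rows)  shift x -0.0022 y 0.0030 z 0.3469 (rows 2.2)
```

arm_command(
  series="0 -0.002 0.003 0.1 0; 0 0 0 0.1 0; 0 0 0 0.1 0; 0 0 0 0.046 0; 0 0 0 0 0; 1 0 0 0 0; 1 0 0 0 0; 1 0 0 0 0; 1 0 0 0 0; 1 0 0 0 0",
  newtons=60,
)

```text
clock: 12.85
position: [0.7114, -0.0509, 0.1862]
ee_rot: [0.704, 0.71, 0.0, 0.0]
ft_force: [-0.1, -0.1, 2.2]
grip_width: 0.082
grasp_force: 59.0
```

arm_command(
  series="1 0 0 -0.01 0; 1 0 0 -0.03 0; 1 0 0 -0.06 0; 1 0 0 -0.08 0; 1 0 0 -0.08 0; 1 0 0 -0.04 0; 1 0 0 0 0; 1 0 0 0 0; 1 0 0 0 0; 1 0 0 0 0",
)

```text
clock: 14.1
position: [0.7111, -0.0508, 0.3051]
ee_rot: [0.704, 0.71, -0.0, -0.0]
ft_force: [-0.9, -0.2, -1.2]
grip_width: 0.082
grasp_force: 58.9
```

```bash
python3 - <<'E'
from h import *
goto([.5565,-.087,.25],-3.9)
save('wrist','pics/w4.png');
for n in('top','scene'):
    im,K,E=cam(n);np.savez(f'pics/{n}4.npz',im=im,K=K,E=E)
im=np.load('pics/scene4.npz')['im'];cv2.imwrite('pics/s4.png',cv2.resize(im[100:290,130:340][:,:,::-1],None,fx=3,fy=3,interpolation=cv2.INTER_CUBIC))
E
```

```text
t 14.10 pos [ 0.7111 -0.0508  0.3051] tooly head 0.5 tilt -1.0 F [-0.9 -0.2 -1.2] w 0.082 g 58.9
spin 0.0242 (0.4 rows)  shift x -0.1165 y -0.3793 z 0.1378 (rows 2.7)
```

View pics/s4.png

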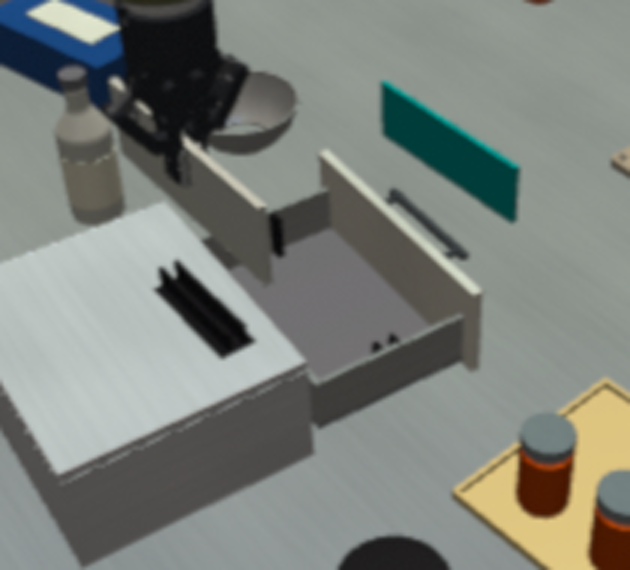

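The plate is lifted clear and level, and the empty rack is at (205,305). Next I carry it over the slot.

arm_command(
  series="1 0 0 0 0.024; 1 -0.029 -0.095 0 0; 1 -0.029 -0.095 0 0; 1 -0.029 -0.095 0 0; 1 -0.0295 -0.0945 0 0; 1 0 0 0 0; 1 0 0 0 0; 1 0 0 0.1 0; 1 0 0 0.1 0; 1 0 0 0 0",
)

```text
clock: 15.5
position: [0.5558, -0.0865, 0.2234]
ee_rot: [0.73, 0.683, -0.002, -0.001]
ft_force: [0.1, 0.8, -0.8]
grip_width: 0.09
grasp_force: 59.2
```

arm_command(
  series="1 0 0 0.08 0; 1 0 0 0 0; 1 0 0 0 0; 1 0 0 0 0; 1 0 0 0 0; 1 0 0 0 0; 1 0 0 0 0; 1 0 0 0 0; 1 0 0 0 0; 1 0 0 0 0",
)

```text
clock: 16.75
position: [0.5566, -0.0872, 0.1939]
ee_rot: [0.731, 0.683, 0.0, -0.0]
ft_force: [-0.5, -0.1, -1.3]
grip_width: 0.084
grasp_force: 59.1
```

```bash
python3 - <<'E'
from h import *
goto([.5568,-.087,.076],-3.9)
save('wrist','pics/w5.png')
im,K,E=cam('scene');np.savez('pics/s5.npz',im=im,K=K,E=E)
im,K,E=cam('top');np.savez('pics/t5.npz',im=im,K=K,E=E)
E
```

```text
t 16.75 pos [ 0.5566 -0.0872  0.1939] tooly head -3.9 tilt -1.0 F [-0.5 -0.1 -1.3] w 0.084 g 59.1
spin 0.0002 (0.0 rows)  shift x 0.0005 y 0.0004 z 0.2947 (rows 1.9)
```

View pics/w5.png

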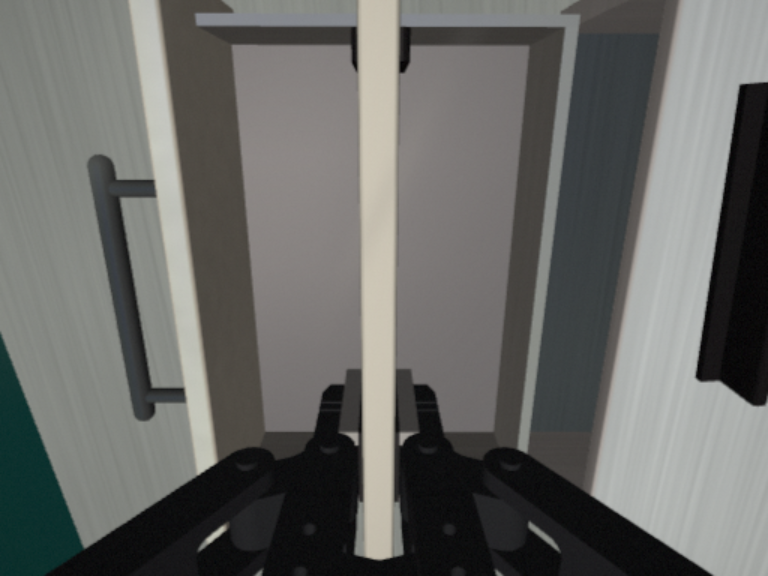

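The plate top is at columns 358–398 and the rail pair at 352–410, so the plate nearly lines up. I compute the offset exactly.

```bash
python3 - <<'E'
from h import *
d=np.load('pics/w5.npz');im,K,E=d['im'],d['K'],d['E']
print(K.round(1).tolist())
g=im.max(2).astype(int)
for r in (22,26,30,34,38,41,44): print(r,g[r,228:282])
for r in (60,120,200): print(r,g[r,232:272])
E
```

```text
[[326.2, 0.0, 252.1], [0.0, 326.2, 195.3], [0.0, 0.0, 1.0]]
22 [ 57  57  57  58  57  49  27  21  22  53 125 175 188 197 200 199 200 200
 200 198 198 199 199 198 199 199 199 199 199 200 197 200 198 198 199 192
 168 140  91  44  39  25  19  22  15  28  51  59  61  61  58  59  59  59]
26 [ 59  59  59  60  60  52  31  22  22  42 120 176 188 199 199 199 199 200
 200 199 198 201 200 199 199 200 200 199 198 198 199 199 199 198 200 191
 168 138  88  47  36  23  20  16  17  34  59  57  58  58  60  59  60  58]
30 [117 118 118 116 117 101  56  19  17  43 119 174 186 198 199 200 200 201
 200 200 200 200 199 200 200 200 200 201 199 200 200 199 198 199 199 191
 167 137  88  45  37  25  20  19  18  64 102 101 102 102 101 101 101 101]
34 [132 130 131 131 132 122  82  20  25  40 115 174 187 197 200 201 201 201
 201 199 200 200 201 200 199 200 201 199 198 199 199 199 200 199 199 189
 166 134  84  46  41  24  19  22  20  81 129 126 126 126 126 125 126 126]
38 [132 132 131 131 132 121  82  19  18  40 113 172 186 198 202 201 201 203
 201 200 201 201 200 201 199 200 200 201 200 200 200 200 201 200 199 189
[... 323 characters left out ...]
32 132 109  27  14 107 171 185 198 202 202 201 202
 201 202 201 200 201 202 201 202 201 201 201 200 200 201 202 200 198 188
 166 130  55  10  11   8  14  68 116 130 129 127 127 128 128 127 127 126]
60 [133 134 135 133 134 129 132 161 184 197 204 203 203 203 202 202 201 203
 202 202 201 201 201 201 201 201 201 202 201 200 199 186 160 134 113 129
 130 131 130 130]
120 [137 137 135 137 135 136 130 141 174 191 203 204 205 204 204 202 202 203
 202 201 201 201 200 199 198 196 196 195 195 195 188 169 143 125 137 136
 135 135 133 133]
200 [128 128 128 127 126 125 127 120 136 176 192 203 204 204 203 204 204 205
 204 203 203 202 202 203 203 203 202 202 203 197 177 142 114 123 123 124
 124 121 122 122]
```

arm_command(
  series="1 0 0.0015 0.06 0.001; 1 0 0 0.06 0; 1 0 0 0.02 0; 1 0 0 0 0; 1 0 0 0.01 0; 1 0 0 0.01 0; 1 0 0 0.01 0; 1 0 0 0.01 0; 1 0 0 0 0; 1 0 0 0 0",
)

```text
clock: 18.15
position: [0.5573, -0.0872, 0.122]
ee_rot: [0.732, 0.682, 0.0, 0.0]
ft_force: [0.2, 0.1, -1.0]
grip_width: 0.09
grasp_force: 59.4
```

Already 9 mm below the rail tops with no force, so it is in the slot. I continue down.

arm_command(
  series="1 0 0 0.02 0; 1 0 0 0.02 0; 1 0 0 0.02 0; 1 0 0 0.02 0; 1 0 0 0.015 0; 1 0 0 0.01 0; 1 0 0 0 0; 1 0 0 0 0; 1 0 0 0 0; 1 0 0 0 0",
)

```text
clock: 19.4
position: [0.5574, -0.0872, 0.0801]
ee_rot: [0.732, 0.682, 0.0, 0.0]
ft_force: [0.4, -0.2, -0.4]
grip_width: 0.081
grasp_force: 59.4
```

arm_command(
  series="1 0 0 0.004 0; 1 0 0 0.003 0; 1 0 0 0.003 0; 1 0 0 0.003 0; 1 0 0 0 0; 1 0 0 0 0; 1 0 0 0 0; 1 0 0 0 0; 1 0 0 0 0; 1 0 0 0 0",
)

```text
clock: 20.65
position: [0.5576, -0.0872, 0.0751]
ee_rot: [0.732, 0.682, 0.0, 0.0]
ft_force: [-1.4, 0.7, 5.9]
grip_width: 0.085
grasp_force: 60.3
```

Contact with the floor (5.9 N). I release, rise and turn for the jars.

arm_command(
  series="0.6 0 0 0 0; 0.4 0 0 0 0; 0.3 0 0 0 0; 0.2 0 0 0 0; 0.2 0 0 0 0; 0.2 0 0 -0.06 0; 0.2 0 0 -0.15 0; 0.2 0 0 -0.15 0; 0.2 0 0 -0.1 0; 0.2 0 0 0 0",
)

```text
clock: 21.9
position: [0.5586, -0.0876, 0.2618]
ee_rot: [0.732, 0.682, 0.002, 0.002]
ft_force: [0.7, 0.3, -1.1]
grip_width: 0.805
grasp_force: 0.0
```

```bash
python3 - <<'E'
from h import *
goto([.537,.230,.26],86)
print(manip.get_obs()['joint_pos'].round(2))
save('wrist','pics/w6.png')
E
```

```text
t 21.90 pos [ 0.5586 -0.0876  0.2618] tooly head -4.1 tilt -1.0 F [ 0.7  0.3 -1.1] w 0.805 g 0.0
spin 0.4997 (8.4 rows)  shift x -0.1092 y -0.7884 z 0.0044 (rows 5.1)
[-0.62  0.23  0.82  1.65 -0.18  1.33  0.16]
```

View pics/w6.png

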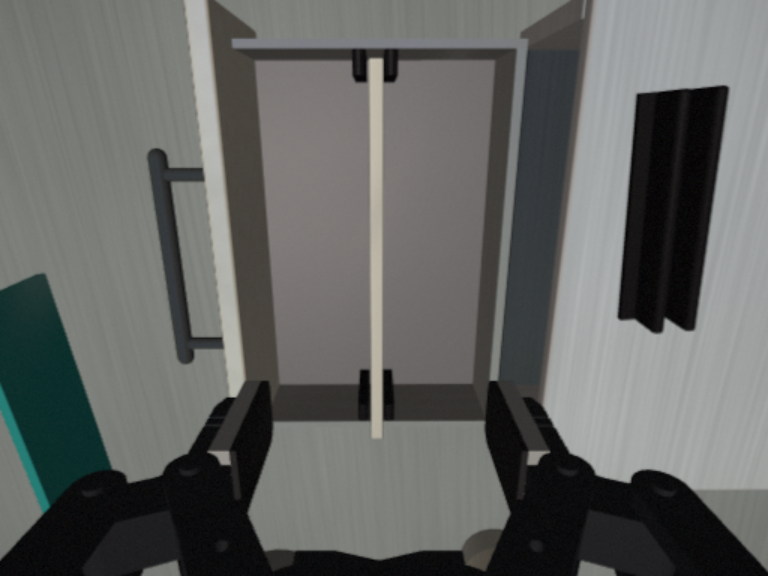

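The divider stands in both rail pairs (its top from (377,57) to (377,437)). I turn -90° so joint 7 stays in mid-range.

arm_command(
  series="0.2 0 0 0 -0.056; 0.2 0 0 0 -0.056; 0.2 0 0 0 -0.056; 0.2 0 0 0 -0.056; 0.2 0 0 0 -0.056; 0.2 0 0 0 -0.056; 0.2 0 0 0 -0.056; 0.2 0 0 0 -0.056; 0.2 0 0 0 -0.052; 0.2 0 0 0 0",
)

```text
clock: 23.2
position: [0.5566, -0.0871, 0.2572]
ee_rot: [0.036, 0.999, 0.0, -0.001]
ft_force: [0.3, 0.3, 0.1]
grip_width: 0.802
grasp_force: 0.0
```

arm_command(
  series="0.2 0 0.13 0 0; 0.2 0 0.13 0 0; 0.2 0 0.13 0 0; 0.2 0 0.13 0 0; 0.2 0 0.13 0 0; 0.2 0 0.13 0 0; 0.2 0 0 0 0; 0.2 0 0 0 0; 0.2 0 0 0 0; 0.2 0 0 0 0",
)

```text
clock: 24.45
position: [0.5795, 0.2228, 0.2589]
ee_rot: [0.037, 0.999, 0.0, 0.0]
ft_force: [0.0, 0.8, -0.4]
grip_width: 0.798
grasp_force: 0.0
```

```bash
cat >> h.py <<'E'
def lids():
    im,K,E=cam('top'); np.savez('pics/lt.npz',im=im,K=K,E=E)
    im2,K2,E2=cam('scene'); np.savez('pics/ls.npz',im=im2,K=K2,E=E2)
    d=im[:,:,2].astype(int)-im[:,:,0]; m=np.zeros(d.shape,np.uint8); m[184:260,96:200]=d[184:260,96:200]>0
    n,l,st,c=cv2.connectedComponentsWithStats(m)
    for i in range(1,n):
        if st[i,4]>30:print('top lid',st[i],'z.065',onz(K,E,*c[i],.065).round(4),'z.095',onz(K,E,*c[i],.095).round(4))
E
python3 - <<'E'
from h import *
goto([.537,.230,.26],86)
print(manip.get_obs()['joint_pos'].round(2))
im,K,E=save('wrist','pics/w7.png')
lids()
d=(im[:,:,2].astype(int)-im[:,:,0]>0).astype(np.uint8)
n,l,st,c=cv2.connectedComponentsWithStats(d)
for i in range(1,n):
    if st[i,4]>200: print('wrist',st[i],c[i].round(1),onz(K,E,*c[i],.095).round(4))
print(proj(K,E,[.537,.229,.095]),proj(K,E,[.532,.319,.095]))
E
```

```text
t 24.45 pos [0.5795 0.2228 0.2589] tooly head 85.8 tilt -1.0 F [ 0.   0.8 -0.4] w 0.798 g 0.0
spin -0.0010 (0.0 rows)  shift x 0.1072 y 0.0105 z -0.0029 (rows 0.7)
[-0.78  0.33  0.44  1.48 -0.14  1.36  1.16]
top lid [165 191  17  15 199] z.065 [0.54   0.2358 0.065 ] z.095 [0.5365 0.2289 0.095 ]
wrist [442   0  40   9 223] [461.2   2.8] [0.4488 0.3939 0.095 ]
wrist [ 329   90   58   58 2525] [357.7 118.6] [0.5311 0.3169 0.095 ]
wrist [229 105  34  49 911] [243.1 126.4] [0.5305 0.2176 0.095 ]
wrist [249 114  35  47 859] [269.  140.3] [0.5442 0.2394 0.095 ]
wrist [   0  240  110   49 3084] [ 45.6 268.2] [0.6569 0.0066 0.095 ]
wrist [   0  265  183  119 6938] [ 96.  348.5] [0.7621 0.0338 0.095 ]
wrist [ 182  265  330  119 7850] [385.6 352.7] [0.7915 0.3563 0.095 ]
[256.61646639 132.94250902] [360.18915535 119.41977633]
```

View pics/w7.png

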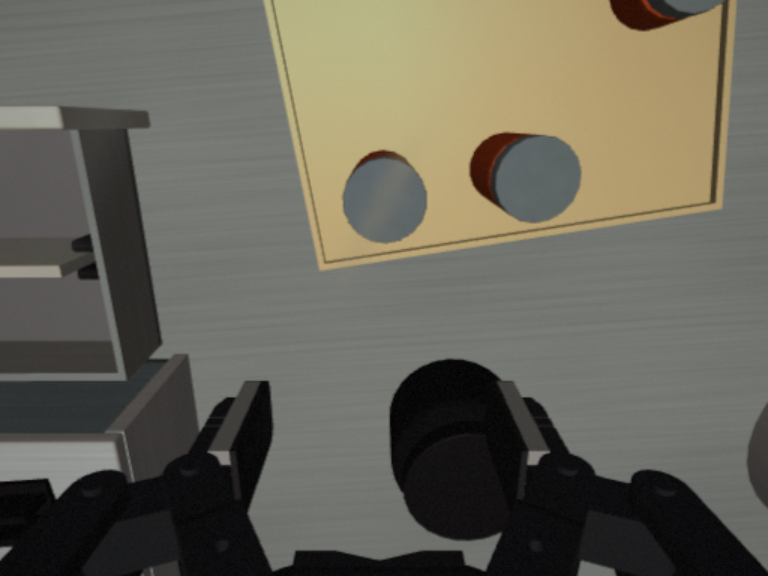

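Jar lids sit at (385,200) and (537,178), matching the predictions to within 1 px: (0.537,0.229) and (0.531,0.317). The tub at (455,450) is clear. I pick the first tall jar.

arm_command(
  series="0.2 0.106 0.008 0 0; 0.2 0 0 0 0; 0.2 0 0 0 0; 0.2 0 0 0.12 0; 0.2 0 0 0.12 0; 0.2 0 0 0.12 0; 0.2 0 0 0.08 0; 0.2 0 0 0.025 0; 0.2 0 0 0 0; 0.2 0 0 0 0",
)

```text
clock: 25.85
position: [0.5383, 0.2305, 0.0743]
ee_rot: [0.035, 0.999, 0.001, 0.001]
ft_force: [-0.2, 0.8, 0.1]
grip_width: 0.802
grasp_force: 0.0
```

arm_command(
  series="0.3 0 0 0 0; 1 0 0 0 0; 1 0 0 0 0; 1 0 0 0 0; 1 0 0 0 0; 1 0 0 -0.02 0; 1 0 0 -0.08 0; 1 0 0 -0.12 0; 1 0 0 -0.13 0; 1 0 0 -0.1 0",
  newtons=50,
)

```text
clock: 27.1
position: [0.5372, 0.23, 0.2554]
ee_rot: [0.035, 0.999, 0.0, 0.001]
ft_force: [1.5, 0.0, -2.5]
grip_width: 0.573
grasp_force: 52.3
```

```bash
python3 - <<'E'
from h import *
goto([.5106,-.139,.24],86)
E
```

```text
t 27.10 pos [0.5372 0.23   0.2554] tooly head 85.9 tilt -1.0 F [ 1.5  0.  -2.5] w 0.573 g 52.3
spin -0.0003 (0.0 rows)  shift x 0.0021 y -0.9250 z 0.0384 (rows 5.9)
```

arm_command(
  series="1 0 -0.05 0 0; 1 0 -0.11 0 0; 1 0 -0.13 0 0; 1 0 -0.14 0 0; 1 0 -0.14 0 0; 1 0 -0.14 0 0; 1 0.002 -0.13 0 0; 1 0 -0.085 0 0; 1 0 0 0 0; 1 0 0 0 0",
)

```text
clock: 28.35
position: [0.5097, -0.1384, 0.2518]
ee_rot: [0.035, 0.999, 0.0, -0.001]
ft_force: [-0.1, 0.8, -2.5]
grip_width: 0.574
grasp_force: 52.5
```

```bash
python3 - <<'E'
from h import *
goto([.5106,-.139,.0875],86)
E
```

```text
t 28.35 pos [ 0.5097 -0.1384  0.2518] tooly head 86.0 tilt -1.0 F [-0.1  0.8 -2.5] w 0.574 g 52.5
spin -0.0003 (0.0 rows)  shift x -0.0024 y -0.0014 z 0.4108 (rows 2.6)
```

arm_command(
  series="1 0 0 0.08 0; 1 0 0 0.1 0; 1 0 0 0.1 0; 1 0 0 0.08 0; 1 0 0 0.03 0; 1 0 0 0.012 0; 1 0 0 0 0; 1 0 0 0 0; 1 0 0 0 0; 1 0 0 0 0",
)

```text
clock: 29.6
position: [0.5105, -0.1388, 0.0922]
ee_rot: [0.035, 0.999, 0.0, 0.0]
ft_force: [0.5, -0.1, -2.6]
grip_width: 0.572
grasp_force: 52.6
```

arm_command(
  series="1 0 0 0.005 0; 1 0 0 0.004 0; 1 0 0 0.003 0; 1 0 0 0.003 0; 1 0 0 0 0; 1 0 0 0 0; 1 0 0 0 0; 1 0 0 0 0; 1 0 0 0 0; 1 0 0 0 0",
)

```text
clock: 30.85
position: [0.5112, -0.1389, 0.0868]
ee_rot: [0.035, 0.999, 0.0, 0.001]
ft_force: [-0.9, 0.3, 6.3]
grip_width: 0.573
grasp_force: 53.4
```

On the floor (6.3 N). I release and go for the second tall jar.

arm_command(
  series="0.4 0 0 0 0; 0.2 0 0 0 0; 0.2 0 0 0 0; 0.2 0 0 0 0; 0.2 0 0 -0.03 0; 0.2 0 0 -0.1 0; 0.2 0 0 -0.15 0; 0.2 0 0 -0.14 0; 0.2 0 0.1 0 0; 0.2 0 0.14 0 0",
)

```text
clock: 32.1
position: [0.5173, -0.0435, 0.2557]
ee_rot: [0.037, 0.999, 0.0, 0.001]
ft_force: [0.0, 0.7, -0.5]
grip_width: 0.802
grasp_force: 0.0
```

arm_command(
  series="0.2 0 0.14 0 0; 0.2 0 0.14 0 0; 0.2 0 0.14 0 0; 0.2 0 0.14 0 0; 0.2 0 0.14 0 0; 0.2 0 0.14 0 0; 0.2 0 0 0 0; 0.2 0 0 0 0; 0.2 0 0 0 0; 0.2 0 0 0 0",
)

```text
clock: 33.35
position: [0.5411, 0.291, 0.2544]
ee_rot: [0.036, 0.999, 0.0, 0.0]
ft_force: [0.5, 0.2, -0.1]
grip_width: 0.799
grasp_force: 0.0
```

```bash
python3 - <<'E'
from h import *
goto([.532,.318,.074],86)
im,K,E=cam('wrist'); np.savez('pics/w8.npz',im=im,K=K,E=E)
d=(im[:,:,2].astype(int)-im[:,:,0]>0).astype(np.uint8); d[250:]=0
n,l,st,c=cv2.connectedComponentsWithStats(d)
for i in range(1,n):
    if st[i,4]>300: print('wrist',st[i],c[i].round(1),onz(K,E,*c[i],.095).round(4),onz(K,E,*c[i],.065).round(4))
im,K,E=cam('scene'); cv2.imwrite('pics/s8.png',cv2.resize(im[100:340,130:440][:,:,::-1],None,fx=2,fy=2,interpolation=cv2.INTER_CUBIC))
E
```

```text
t 33.35 pos [0.5411 0.291  0.2544] tooly head 85.9 tilt -1.0 F [ 0.5  0.2 -0.1] w 0.799 g 0.0
spin -0.0008 (0.0 rows)  shift x 0.0273 y 0.0657 z 0.4509 (rows 2.9)
wrist [ 353    0   62   62 3111] [383.9  29.2] [0.425  0.4018 0.095 ] [0.4216 0.4129 0.065 ]
wrist [ 256  141   53   54 2211] [281.9 168.1] [0.5308 0.3176 0.095 ] [0.5386 0.3198 0.065 ]
```

View pics/s8.png

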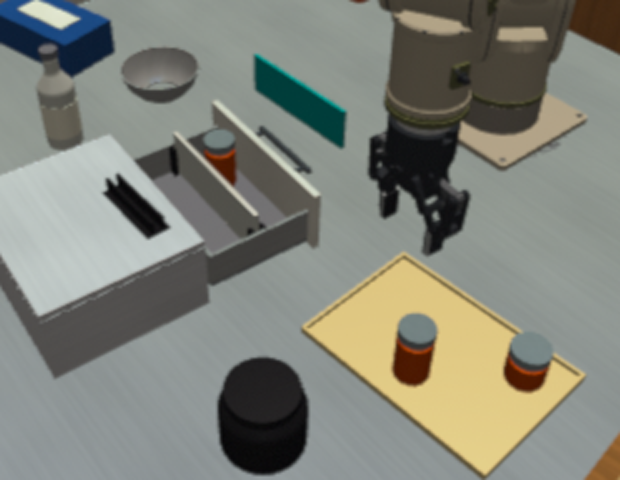

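The first tall jar stands upright in the front bay at (219,155) and the divider is seated. I take the second tall jar.

arm_command(
  series="0.2 0.029 0.0655 0 0; 0.2 0 0 0 0; 0.2 0 0 0 0; 0.2 0 0 0.12 0; 0.2 0 0 0.12 0; 0.2 0 0 0.12 0; 0.2 0 0 0.07 0; 0.2 0 0 0.022 0; 0.2 0 0 0 0; 0.2 0 0 0 0",
)

```text
clock: 34.7
position: [0.532, 0.3194, 0.0748]
ee_rot: [0.035, 0.999, 0.001, 0.001]
ft_force: [-0.4, 0.2, 0.3]
grip_width: 0.803
grasp_force: 0.0
```

arm_command(
  series="0.3 0 0 0 0; 1 0 0 0 0; 1 0 0 0 0; 1 0 0 0 0; 1 0 0 0 0; 1 0 0 -0.02 0; 1 0 0 -0.08 0; 1 0 0 -0.12 0; 1 0 0 -0.13 0; 1 0 0 -0.1 0",
)

```text
clock: 35.95
position: [0.5312, 0.319, 0.2558]
ee_rot: [0.035, 0.999, 0.001, 0.001]
ft_force: [0.7, 0.2, -2.5]
grip_width: 0.577
grasp_force: 52.1
```

```bash
python3 - <<'E'
from h import *
goto([.5186,-.029,.2518],86)
E
```

```text
t 35.95 pos [0.5312 0.319  0.2558] tooly head 85.9 tilt -1.0 F [ 0.7  0.2 -2.5] w 0.577 g 52.1
spin -0.0003 (0.0 rows)  shift x -0.0293 y -0.8700 z 0.0100 (rows 5.6)
```

arm_command(
  series="1 -0.03 -0.05 0 0; 1 0 -0.11 0 0; 1 0 -0.13 0 0; 1 0 -0.14 0 0; 1 0 -0.14 0 0; 1 0 -0.14 0 0; 1 0 -0.11 0 0; 1 0 -0.05 0 0; 1 0 0 0 0; 1 0 0 0 0",
)

```text
clock: 37.2
position: [0.5185, -0.0278, 0.2531]
ee_rot: [0.035, 0.999, 0.0, -0.0]
ft_force: [-0.1, 0.3, -1.8]
grip_width: 0.576
grasp_force: 52.3
```

arm_command(
  series="1 0 0 0.08 0; 1 0 0 0.1 0; 1 0 0 0.1 0; 1 0 0 0.08 0; 1 0 0 0.03 0; 1 0 0 0.012 0; 1 0 0 0 0; 1 0 0 0 0; 1 0 0 0 0; 1 0 0 0 0",
)

```text
clock: 38.45
position: [0.5187, -0.0289, 0.0926]
ee_rot: [0.035, 0.999, 0.0, 0.0]
ft_force: [-0.6, -0.0, -2.3]
grip_width: 0.574
grasp_force: 52.2
```

arm_command(
  series="1 0 0 0.005 0; 1 0 0 0.004 0; 1 0 0 0.003 0; 1 0 0 0.002 0; 1 0 0 0 0; 1 0 0 0 0; 1 0 0 0 0; 1 0 0 0 0; 1 0 0 0 0; 1 0 0 0 0",
)

```text
clock: 39.7
position: [0.5188, -0.029, 0.0871]
ee_rot: [0.035, 0.999, 0.0, 0.0]
ft_force: [-0.4, -0.9, 5.5]
grip_width: 0.575
grasp_force: 53.0
```

arm_command(
  series="0.4 0 0 0 0; 0.2 0 0 0 0; 0.2 0 0 0 0; 0.2 0 0 0 0; 0.2 0 0 -0.03 0; 0.2 0 0 -0.1 0; 0.2 0 0 -0.15 0; 0.2 0 0 -0.14 0; 0.1 0.02 0.1 0 0; 0.1 0.04 0.13 0 0",
)

```text
clock: 40.95
position: [0.5014, 0.0645, 0.2564]
ee_rot: [0.037, 0.999, 0.0, 0.001]
ft_force: [0.7, 1.0, 0.4]
grip_width: 0.902
grasp_force: 0.0
```

arm_command(
  series="0.1 0.04 0.13 0 0; 0.1 0.04 0.13 0 0; 0.1 0.04 0.13 0 0; 0.1 0.04 0.13 0 0; 0.1 0.04 0.12 0 0; 0.1 0.02 0.08 0 0; 0.1 0 0 0 0; 0.1 0 0 0 0; 0.1 0 0 0 0; 0.1 0 0 0 0",
)

```text
clock: 42.2
position: [0.434, 0.3572, 0.255]
ee_rot: [0.036, 0.999, 0.0, 0.0]
ft_force: [1.2, 0.3, -0.7]
grip_width: 0.898
grasp_force: 0.0
```

```bash
python3 - <<'E'
from h import *
im,K,E=cam('wrist'); np.savez('pics/w9.npz',im=im,K=K,E=E)
goto([.4215,.4145,.045],86)
d=(im[:,:,2].astype(int)-im[:,:,0]>0).astype(np.uint8); d[250:]=0
n,l,st,c=cv2.connectedComponentsWithStats(d)
for i in range(1,n):
    if st[i,4]>300: print('wrist',st[i],c[i].round(1),onz(K,E,*c[i],.065).round(4))
print(manip.get_obs()['joint_pos'].round(2)); lids()
im=np.load('pics/ls.npz')['im']; cv2.imwrite('pics/s9.png',cv2.resize(im[100:340,130:440][:,:,::-1],None,fx=2,fy=2,interpolation=cv2.INTER_CUBIC))
E
```

```text
t 42.25 pos [0.4339 0.3574 0.255 ] tooly head 85.9 tilt -1.0 F [ 0.4  0.7 -0.3] w 0.900 g 0.0
spin -0.0006 (0.0 rows)  shift x 0.0410 y 0.1403 z 0.5249 (rows 3.5)
wrist [ 282  128   54   54 2206] [309.1 154.6] [0.42   0.4131 0.065 ]
[-1.04  0.19  0.31  1.64 -0.06  1.32  0.78]
top lid [ 96 234  25  16 185] z.065 [0.4173 0.4095 0.065 ] z.095 [0.4171 0.3979 0.095 ]
```

View pics/s9.png

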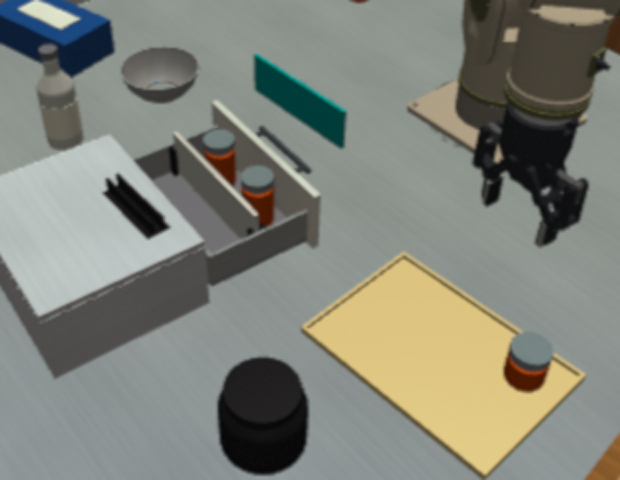

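Both tall jars stand in front of the divider. The squat jar is still at (0.4205,0.4135), and I pick it.

arm_command(
  series="0.1 0.043 0.138 0 0; 0.1 0 0 0 0; 0.1 0 0 0 0; 0.1 0 0 0.12 0; 0.1 0 0 0.12 0; 0.1 0 0 0.12 0; 0.1 0 0 0.1 0; 0.1 0 0 0.06 0; 0.1 0 0 0 0; 0.1 0 0 0 0",
)

```text
clock: 43.6
position: [0.4213, 0.4143, 0.0481]
ee_rot: [0.036, 0.999, 0.001, 0.001]
ft_force: [1.1, -0.4, 1.2]
grip_width: 0.904
grasp_force: 0.0
```

```bash
python3 - <<'E'
from h import *
goto([.4205,.4135,.047],86)
E
```

```text
t 43.60 pos [0.4213 0.4143 0.0481] tooly head 85.9 tilt -1.0 F [ 1.1 -0.4  1.2] w 0.904 g 0.0
spin -0.0006 (0.0 rows)  shift x 0.0019 y -0.0021 z 0.0028 (rows 0.0)
```

arm_command(
  series="0.2 0 0 0 0; 1 0 0 0 0; 1 0 0 0 0; 1 0 0 0 0; 1 0 0 0 0; 1 0 0 -0.02 0; 1 0 0 -0.08 0; 1 0 0 -0.13 0; 1 0 0 -0.15 0; 1 0 0 -0.14 0",
)

```text
clock: 44.85
position: [0.4201, 0.414, 0.2573]
ee_rot: [0.035, 0.999, 0.0, 0.0]
ft_force: [1.1, 1.4, -2.8]
grip_width: 0.62
grasp_force: 53.0
```

```bash
python3 - <<'E'
from h import *
goto([.6005,-.090,.2518],86)
E
```

```text
t 44.85 pos [0.4201 0.414  0.2573] tooly head 85.9 tilt -1.0 F [ 1.1  1.4 -2.8] w 0.620 g 53.0
spin -0.0003 (0.0 rows)  shift x -0.5377 y -1.2254 z 0.0138 (rows 8.6)
```

arm_command(
  series="1 -0.02 -0.05 0 0; 1 -0.045 -0.1 0 0; 1 -0.055 -0.13 0 0; 1 -0.06 -0.135 0 0; 1 -0.06 -0.14 0 0; 1 -0.06 -0.14 0 0; 1 -0.06 -0.14 0 0; 1 -0.06 -0.14 0 0; 1 -0.06 -0.13 0 0; 1 -0.058 -0.12 0 0",
)

```text
clock: 46.1
position: [0.5999, -0.0923, 0.2538]
ee_rot: [0.036, 0.999, 0.0, -0.001]
ft_force: [0.5, 0.3, -1.3]
grip_width: 0.617
grasp_force: 53.1
```

arm_command(
  series="1 0 0 0 0; 1 0 0 0 0; 1 0 0 0 0; 1 0 0 0.08 0; 1 0 0 0.1 0; 1 0 0 0.1 0; 1 0 0 0 0; 1 0 0 0 0; 1 0 0 0 0; 1 0 0 0 0",
)

```text
clock: 47.35
position: [0.601, -0.0896, 0.1439]
ee_rot: [0.035, 0.999, 0.0, 0.001]
ft_force: [0.7, 0.1, -2.1]
grip_width: 0.614
grasp_force: 53.3
```

```bash
python3 - <<'E'
from h import *
goto([.6005,-.090,.062],86)
im,K,E=cam('wrist'); np.savez('pics/w10.npz',im=im,K=K,E=E)
im,K,E=cam('scene'); cv2.imwrite('pics/s10.png',cv2.resize(im[100:300,130:340][:,:,::-1],None,fx=2.8,fy=2.8,interpolation=cv2.INTER_CUBIC))
E
```

```text
t 47.35 pos [ 0.601  -0.0896  0.1439] tooly head 86.0 tilt -1.0 F [ 0.7  0.1 -2.1] w 0.614 g 53.3
spin -0.0002 (0.0 rows)  shift x 0.0011 y -0.0010 z 0.2047 (rows 1.3)
```

arm_command(
  series="1 0 0 0.06 0; 1 0 0 0.06 0; 1 0 0 0.05 0; 1 0 0 0.02 0; 1 0 0 0.006 0; 1 0 0 0 0; 1 0 0 0 0; 1 0 0 0 0; 1 0 0 0 0; 1 0 0 0 0",
)

```text
clock: 48.7
position: [0.6004, -0.0897, 0.0643]
ee_rot: [0.035, 0.999, 0.0, 0.0]
ft_force: [-0.4, -1.0, -1.6]
grip_width: 0.622
grasp_force: 53.3
```

arm_command(
  series="1 0 0 0.005 0; 1 0 0 0.004 0; 1 0 0 0.003 0; 1 0 0 0 0; 1 0 0 0 0; 1 0 0 0 0; 1 0 0 0 0; 1 0 0 0 0; 1 0 0 0 0; 1 0 0 0 0",
)

```text
clock: 49.95
position: [0.6018, -0.0898, 0.061]
ee_rot: [0.035, 0.999, 0.0, 0.002]
ft_force: [-0.6, 0.5, 9.6]
grip_width: 0.618
grasp_force: 54.5
```

arm_command(
  series="0.4 0 0 0 0; 0.15 0 0 0 0; 0.15 0 0 0 0; 0.15 0 0 0 0; 0.15 0 0 0 0; 0.15 0 0 -0.03 0; 0.15 0 0 -0.1 0; 0.15 0 0 -0.15 0; 0.15 0 0 -0.15 0; 0.15 0 0 -0.07 0",
)

```text
clock: 51.2
position: [0.6012, -0.0903, 0.2643]
ee_rot: [0.036, 0.999, 0.0, 0.003]
ft_force: [-0.1, -0.6, 0.9]
grip_width: 0.85
grasp_force: 0.0
```

arm_command(
  series="0.72 0 0 0 0.056; 0.72 0 0 0 0.056; 0.72 0 0 0 0.056; 0.72 0 0 0 0.056; 0.72 0 0 0 0.056; 0.72 0 0 0 0.056; 0.72 0 0 0 0.056; 0.72 0 0 0 0.056; 0.72 0 0 0 0.052; 0.72 0 0 0 0",
)

```text
clock: 52.45
position: [0.6004, -0.0896, 0.2601]
ee_rot: [0.731, 0.682, 0.0, 0.0]
ft_force: [0.9, 0.1, 0.7]
grip_width: 0.278
grasp_force: 0.0
```

```bash
python3 - <<'E'
from h import *
im,K,E=save('wrist','pics/w11.png')
goto([.428,-.078,.25],-4)
E
```

```text
t 52.50 pos [ 0.6004 -0.0897  0.26  ] tooly head -3.8 tilt -1.0 F [0.3 0.3 0.2] w 0.279 g 0.0
spin 0.0009 (0.0 rows)  shift x -0.0009 y -0.4320 z 0.0251 (rows 2.8)
```

View pics/w11.png

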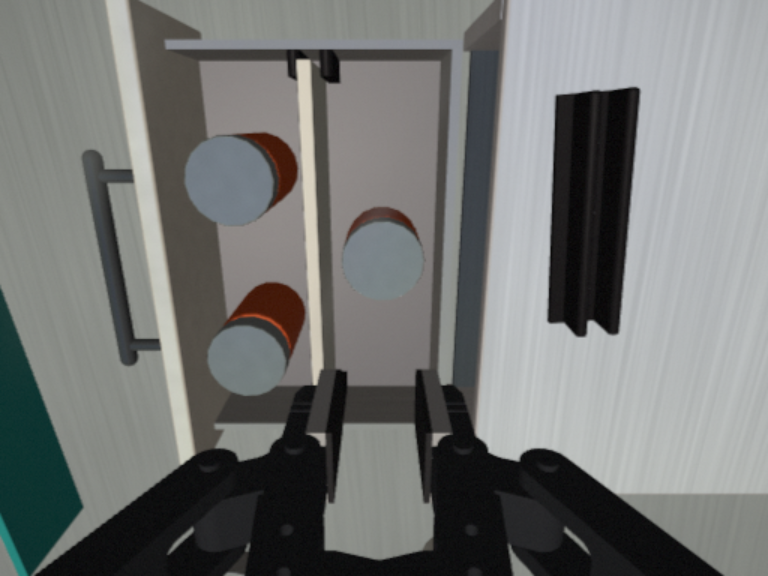

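All jars stand upright: tall lids at (230,180) and (250,355) in the front bay, the squat lid at (383,260) in the rear bay, and the divider at x≈310 between them. I return to the handle.

arm_command(
  series="0.72 0 -0.08 0 0; 0.72 0 -0.12 0 0; 0.72 0 -0.12 0 0; 0.72 0 -0.11 0 0; 0.72 0 0 0 0; 0.72 0 0 0 0; 0.72 0 0 0 0; 0.72 0 0 0.12 0; 0.72 0 0 0.1 0; 0.72 0 0 0 0",
)

```text
clock: 53.75
position: [0.4302, -0.0783, 0.1701]
ee_rot: [0.732, 0.681, -0.004, -0.0]
ft_force: [-0.4, 0.2, 0.4]
grip_width: 0.282
grasp_force: 0.0
```

```bash
python3 - <<'E'
from h import *
d=np.load('pics/w11.npz'); 
for u,v in((92,157),(129,360)): print(onz(d['K'],d['E'],u/1.5,v/1.5,.085).round(4))
im,K,E=cam('wrist'); goto([.428,-.078,.084],-4)
g=im.max(2).astype(int); r=170; 
for r in(130,160,190): 
    a=np.where(g[r,225:290]<85)[0]+225; print(r,a.min() if len(a) else None,a.max() if len(a) else None,len(a), onz(K,E,a.mean(),r,.085).round(4) if len(a) else '')
E
```

```text
[ 0.4362 -0.0131  0.085 ]
[ 0.4264 -0.1459  0.085 ]
t 53.80 pos [ 0.4314 -0.0782  0.1718] tooly head -4.1 tilt -1.0 F [-0.2 -0.3  0.2] w 0.284 g 0.0
spin -0.0005 (0.0 rows)  shift x 0.0000 y -0.0084 z 0.2196 (rows 1.4)
130 248 289 42 [ 0.4437 -0.0244  0.085 ]
160 248 263 16 [ 0.4342 -0.0432  0.085 ]
190 248 263 16 [ 0.4327 -0.0638  0.085 ]
```

arm_command(
  series="0.72 0 0 0.07 0; 0.72 0 0 0.07 0; 0.72 0 0 0.05 0; 0.72 0 0 0.025 0; 0.72 0 0 0 0; 0.72 0 0 0 0; 1 0 0 0 0; 1 0 0 0 0; 1 0 0 0 0; 1 0 0 0 0",
  newtons=50,
)

```text
clock: 55.05
position: [0.4328, -0.0775, 0.087]
ee_rot: [0.732, 0.682, 0.001, 0.0]
ft_force: [0.3, -0.4, 9.4]
grip_width: 0.105
grasp_force: 48.9
```

```bash
python3 - <<'E'
from h import *
goto([.612,-.0906,.085],-4)
E
```

```text
t 55.05 pos [ 0.4328 -0.0775  0.087 ] tooly head -4.0 tilt -1.0 F [ 0.3 -0.4  9.4] w 0.105 g 48.9
spin -0.0003 (0.0 rows)  shift x -0.0015 y 0.4493 z 0.0051 (rows 2.9)
```

arm_command(
  series="1 0 0.01 0 0; 1 0 0.018 0 0; 1 0 0.025 0 0; 1 0 0.028 0 0; 1 0 0.028 0 0; 1 0 0.028 0 0; 1 0 0.028 0 0; 1 0 0.028 0 0; 1 0 0.028 0 0; 1 0 0.028 0 0",
)

```text
clock: 56.3
position: [0.5319, -0.0844, 0.0871]
ee_rot: [0.732, 0.682, 0.001, -0.0]
ft_force: [-3.3, 1.1, 13.3]
grip_width: 0.105
grasp_force: 49.2
```

arm_command(
  series="1 0 0.028 0 0; 1 0 0.028 0 0; 1 0 0.028 0 0; 1 0 0.028 0 0; 1 0 0.025 0 0; 1 0 0.02 0 0; 1 0 0.015 0 0; 1 0 0.01 0 0; 1 0 0.005 0 0; 1 0 0 0 0",
)

```text
clock: 57.55
position: [0.6066, -0.0896, 0.0871]
ee_rot: [0.732, 0.682, 0.001, 0.0]
ft_force: [0.5, -0.2, 7.4]
grip_width: 0.106
grasp_force: 49.0
```

```bash
python3 - <<'E'
from h import *
goto([.4328+.185*.9976,-.0775-.185*.07,.085],-4)
E
```

```text
t 57.55 pos [ 0.6066 -0.0896  0.0871] tooly head -4.0 tilt -1.0 F [ 0.5 -0.2  7.4] w 0.106 g 49.0
spin -0.0002 (0.0 rows)  shift x -0.0002 y 0.0271 z 0.0053 (rows 0.2)
```

arm_command(
  series="1 0 0.006 0 0; 1 0 0.005 0 0; 1 0 0.005 0 0; 1 0 0.004 0 0; 1 0 0.004 0 0; 1 0 0.003 0 0; 1 0 0 0 0; 1 0 0 0 0; 1 0 0 0 0; 1 0 0 0 0",
)

```text
clock: 58.8
position: [0.6135, -0.0901, 0.087]
ee_rot: [0.732, 0.682, -0.001, -0.004]
ft_force: [-21.5, 4.9, 25.3]
grip_width: 0.105
grasp_force: 51.1
```

Hard stop at 21 N. I release, rise and check.

arm_command(
  series="0.72 0 0 0 0; 0.72 0 0 0 0; 0.72 0 0 0 0; 0.72 0 0 0 0; 0.72 0 0 -0.05 0; 0.72 0 0 -0.1 0; 0.72 0 0 -0.12 0; 0.72 0 -0.1 -0.1 0; 0.72 0 -0.1 0 0; 0.72 0 0 0 0",
)

```text
clock: 60.05
position: [0.5348, -0.0848, 0.2346]
ee_rot: [0.732, 0.682, 0.001, -0.001]
ft_force: [-0.1, 0.3, -0.3]
grip_width: 0.277
grasp_force: 0.0
```

```bash
python3 - <<'E'
from h import *
im,K,E=cam('wrist');a=cv2.resize(im,None,fx=.78,fy=.78)
im2,_,_=cam('scene');b=im2[100:400,130:430]
h=300;a=a[:h];b=cv2.resize(b,(300,300))
cv2.imwrite('pics/fin.png',cv2.resize(np.hstack([a,b])[:,:,::-1],None,fx=1.14,fy=1.14)); np.savez('pics/wf.npz',im=im,K=K,E=E); goto([.61,-.09,.085],-4)
E
```

```text
t 60.15 pos [ 0.5369 -0.0843  0.2345] tooly head -4.0 tilt -1.0 F [0.6 0.1 0.2] w 0.278 g 0.0
spin 0.0000 (0.0 rows)  shift x -0.0014 y 0.1834 z 0.3738 (rows 2.7)
```

View pics/fin.png

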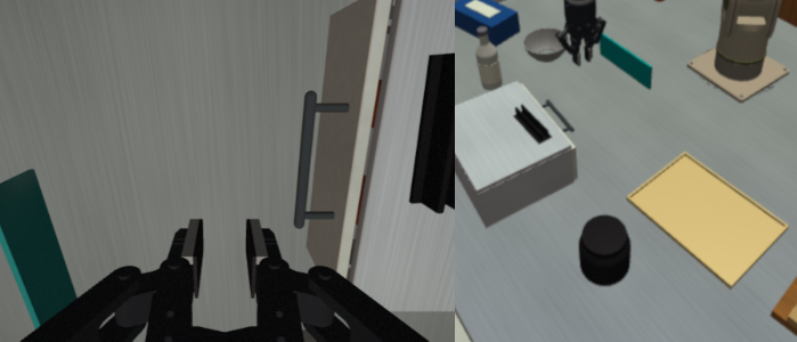

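The picture shows the drawer in, with narrow orange strips visible through the slit over the front. I had lost count of the viewing limit (14) and have passed it, so from here I work by numbers only. Next I measure whether any gap is left.

```bash
python3 - <<'E'
from h import *
im,K,E=cam('wrist')
n=np.array([np.cos(np.radians(4)),-np.sin(np.radians(4))])
print('cam',-E[:3,:3].T@E[:3,3])
for r in (60,90,150,170):
    print(r,[f'{c}:'+','.join(map(str,im[r,c])) for c in range(385,450,2)])
    for c in (400,410,420,430): print(c,'n@.112 %.4f n@.125 %.4f'%(onz(K,E,c,r,.112)[:2]@n,onz(K,E,c,r,.125)[:2]@n))
a=[onz(K,E,346/1.0,0,.085)]
m=im.max(2)<85
for r in(150,170,190,210):
    c=np.where(m[r,300:380])[0]+300; print('bar',r,c.min(),c.max(), 'n %.4f'%(onz(K,E,np.median(c[c<c.min()+16]),r,.085)[:2]@n))
E
```

```text
cam [ 5.42555497e-01 -5.19266428e-04  3.58484752e-01]
60 ['385:83,78,70', '387:83,79,72', '389:82,77,70', '391:84,80,73', '393:84,80,72', '395:84,78,72', '397:82,79,72', '399:82,78,72', '401:83,79,71', '403:83,79,71', '405:85,80,72', '407:83,79,72', '409:84,79,71', '411:113,106,96', '413:163,158,147', '415:166,167,159', '417:167,168,159', '419:168,168,160', '421:167,167,158', '423:166,168,157', '425:167,168,156', '427:137,134,124', '429:91,88,87', '431:78,74,74', '433:73,70,67', '435:77,74,72', '437:84,80,77', '439:130,125,121', '441:144,144,142', '443:146,149,149', '445:146,149,148', '447:146,149,148', '449:143,146,145']
400 n@.112 0.6447 n@.125 0.6392
410 n@.112 0.6517 n@.125 0.6458
420 n@.112 0.6586 n@.125 0.6525
430 n@.112 0.6656 n@.125 0.6591
90 ['385:83,79,71', '387:83,80,71', '389:83,79,71', '391:85,82,73', '393:84,78,71', '395:84,79,72', '397:85,80,73', '399:84,80,73', '401:84,79,72', '403:83,79,72', '405:80,75,69', '407:131,123,112', '409:163,159,149', '411:165,166,158', '413:165,167,158', '415:165,167,157', '417:166,167,156', '419:167,169,157', '421:163,164,151', '423:90,73
[... 1227 characters left out ...]
,166,156', '401:164,165,155', '403:162,164,152', '405:163,164,151', '407:162,163,151', '409:141,139,128', '411:94,91,90', '413:78,75,73', '415:75,72,70', '417:79,76,72', '419:108,102,98', '421:145,142,139', '423:149,151,150', '425:148,151,149', '427:149,152,151', '429:150,152,151', '431:149,152,150', '433:149,153,152', '435:153,156,154', '437:156,159,158', '439:154,157,155', '441:152,156,154', '443:150,153,152', '445:154,157,156', '447:150,154,152', '449:147,151,149']
400 n@.112 0.6564 n@.125 0.6503
410 n@.112 0.6642 n@.125 0.6577
420 n@.112 0.6720 n@.125 0.6651
430 n@.112 0.6798 n@.125 0.6725
bar 150 336 379 n 0.6177
bar 170 335 379 n 0.6180
bar 190 333 379 n 0.6179
bar 210 331 379 n 0.6177
```

The bar is 47.0 mm before the cabinet face, exactly the shut value, and the gap at the front is about 1 mm, within the measuring error. The drawer is shut and the arm is clear, so I hand in.

```bash
python3 -c "
from workcell import manip
print(manip.hand_in())"
```

```text
the job is handed in; nothing more can be done
None
```

The job is handed in: divider seated on the drawer floor, two tall jars in front and one squat jar behind it, all upright when last seen, and the drawer shut to about 1 mm; I viewed 17 pictures, over the 14 allowed.

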